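Pull the fuse and clip in the capacitors

TASK

Make the open amplifier safe first: turn the red bayonet fuse carrier anticlockwise until it comes free, lift it out of its holder and put it in the pale lid that serves as a parts tray. Then click every loose brown capacitor into the spring clips on the chassis rail in size order, each can in the clips made for its diameter (thinnest by the fuse holder, thickest at the far end), pushed fully home, centred, and with its terminals to the copper bar. Leave the other things on the bench where they are.

Things in the scene. Friction and masses are not known exactly. Their poses are not given: they have to be found in the camera images.
- cap20: electrolytic capacitor: smooth can, 20 mm diameter, 60 mm long, dark brown sleeve with pale stripe, about 24 g, lying on its side. Origin at the can's middle; x along the can to its terminal end: a square black moulded head, as wide as the can, from x = 28 to 37 mm, then brass tabs to 44 mm. The other end is bare aluminium. May be absent: None from the start.
- cap25: electrolytic capacitor: smooth can, 25 mm diameter, 60 mm long, dark brown sleeve with pale stripe, about 37 g, lying on its side. Origin at the can's middle; x along the can to its terminal end: a square black moulded head, as wide as the can, from x = 28 to 37 mm, then brass tabs to 44 mm. The other end is bare aluminium. May be absent: None from the start.
- cap30: electrolytic capacitor: smooth can, 30 mm diameter, 60 mm long, dark brown sleeve with pale stripe, about 53 g, lying on its side. Origin at the can's middle; x along the can to its terminal end: a square black moulded head, as wide as the can, from x = 28 to 37 mm, then brass tabs to 44 mm. The other end is bare aluminium. May be absent: None from the start.
- cap35: electrolytic capacitor: smooth can, 35 mm diameter, 60 mm long, dark brown sleeve with pale stripe, about 72 g, lying on its side. Origin at the can's middle; x along the can to its terminal end: a square black moulded head, as wide as the can, from x = 28 to 37 mm, then brass tabs to 44 mm. The other end is bare aluminium. May be absent: None from the start.
- cap40: electrolytic capacitor: smooth can, 40 mm diameter, 60 mm long, dark brown sleeve with pale stripe, about 94 g, lying on its side. Origin at the can's middle; x along the can to its terminal end: a square black moulded head, as wide as the can, from x = 28 to 37 mm, then brass tabs to 44 mm. The other end is bare aluminium. May be absent: None from the start.
- seat20 (a point): where the middle of the 20 mm can lies when home in its clips, 16 mm above the rail's top. x: direction of the can's axis, square across the rail, away from the robot to the copper bar; y along the rail; z up. The flared mouths of its clips reach 15 mm above this point. Seats from the fuse holder on: 20, 25, 30, 35, 40 mm, with 30 mm between neighbouring cans.
- seat25 (a point): where the middle of the 25 mm can lies when home in its clips, 18.5 mm above the rail's top. x: direction of the can's axis, square across the rail, away from the robot to the copper bar; y along the rail; z up. The flared mouths of its clips reach 17 mm above this point. Seats from the fuse holder on: 20, 25, 30, 35, 40 mm, with 30 mm between neighbouring cans.
- seat30 (a point): where the middle of the 30 mm can lies when home in its clips, 21 mm above the rail's top. x: direction of the can's axis, square across the rail, away from the robot to the copper bar; y along the rail; z up. The flared mouths of its clips reach 18 mm above this point. Seats from the fuse holder on: 20, 25, 30, 35, 40 mm, with 30 mm between neighbouring cans.
- seat35 (a point): where the middle of the 35 mm can lies when home in its clips, 23.5 mm above the rail's top. x: direction of the can's axis, square across the rail, away from the robot to the copper bar; y along the rail; z up. The flared mouths of its clips reach 20 mm above this point. Seats from the fuse holder on: 20, 25, 30, 35, 40 mm, with 30 mm between neighbouring cans.
- seat40 (a point): where the middle of the 40 mm can lies when home in its clips, 26 mm above the rail's top. x: direction of the can's axis, square across the rail, away from the robot to the copper bar; y along the rail; z up. The flared mouths of its clips reach 21 mm above this point. Seats from the fuse holder on: 20, 25, 30, 35, 40 mm, with 30 mm between neighbouring cans.
- chassis: fixed open amplifier chassis 230 x 424 mm; origin on its underside below the rail, axes as the seats'. Edges 14 mm high, front edge x = -65 mm, parts behind x = 60 mm up to 70 mm high. Rail 56 mm wide, top at z = 26 mm. Each seat: steel spring fingers 8 mm wide, a pair at x = -22 and at +22 mm (36 mm clear between); a can is pushed in from straight above with 6 to 10 N and snaps home on pads
- bar (a point): middle of the copper bar, 10 mm tall and 290 mm long, along the far side of the rail, 49 mm beyond the seats' middles; axes as the chassis's
- holder (a point): middle of the top of the fuse holder, a black moulding 30 mm square, its top 56 mm above the chassis underside, at the end of the rail by the smallest clips; axes as the chassis's. Two slots in its top, along y, let the carrier's bayonet lugs out; the carrier is released only when its grip (its own x) lies 1.15 to 1.7 rad anticlockwise of the holder's x, best 1.4; a stop ends the turn at 1.7
- fuse: red bayonet fuse carrier, 30 g. Origin: middle of its cap's underside, on the holder's top while fitted; z up its axis. Cap 26 mm across, 5 mm thick; on it a finger grip 26 mm long (x), 10 thick (y), 16 tall; below, a 13 mm stem with lugs along x, to 28 mm, then a 10 mm fuse end, to 44 mm below the origin. Starts locked, grip 0.1 to 0.35 rad anticlockwise of the holder's x; turns freely, no spring
- tray: shallow pale lid used as a parts tray, 140 mm (x) by 180 mm (y), walls 3 mm thick and 15 mm high, floor 3 mm thick, fixed, empty at the start; origin at the middle of its underside
- screwdriver: bystander, to be left alone: screwdriver, 120 mm, blue handle, lying; origin under its middle
- knob: bystander, to be left alone: aluminium volume knob, 34 mm across, 18 mm high; origin under its middle
- solder: bystander, to be left alone: spool of solder, 52 mm across, 40 mm high, standing; origin under its middle
- flux: bystander, to be left alone: small amber flux jar, 34 mm across, 55 mm high; origin under its middle
- beaker: bystander, to be left alone: clear plastic beaker, 76 mm across, 85 mm high; origin under its middle
- heatsink: bystander, to be left alone: black finned heatsink, 50 by 36 by 30 mm; origin under its middle
- fan: bystander, to be left alone: black square fan, 60 by 25 by 60 mm, standing; origin under its middle

How it is judged:
By the outcome, as a careful person would: the job done as asked, in the order asked, and still so for the second after the job is handed in, with the robot touching nothing.
Of cap20, cap25, cap30, cap35, cap40 only 4 to 5 are there at a start; the rules pass over those that are not, and their reading is None.
At some moment in a run one of cap20, cap25, cap30, cap35, cap40 may be knocked a few centimetres aside while the robot is not near it.
Once in a run the grip may slacken for a moment while it holds something.
It also fails if it takes over 210 s, if anything falls off the work surface, if the arm or the gripper's body presses on something with over 40 N, if the wrist force passes 120 N, or if a joint passes its speed limit or range.

ROBOT

A 6-joint arm with a two-finger parallel gripper is mounted at the origin on the work surface. World frame = base frame: x ahead of the robot, y to its left, z up, the work surface at z = 0. Lengths are in m, angles in rad, forces in N, time in s.
With the tool pointing down it reaches from about 0.3 to 0.95 m from the base axis. Payload 3.1 kg.
Tool frame: the origin (TCP) lies on the centre line of the jaws, within the pads' length; the fingertips stand 14 mm ahead of it and the grasp point (between the pads) lies 5 mm behind it; y points along the fingers, z is the direction in which the jaws open and shut, and the axes are right-handed (so a half turn about y gives the same grasp; the last joint's range is limited). The gripper opens to 85 mm and grips with 20 to 120 N. Pads are 22 mm wide; open, the fingers measure 114 mm over their backs; the gripper's body (76 mm by 85 mm) begins 54 mm behind the grasp point. The pads swing forward as they close: fully open they stand 13 mm farther back than shut.
Start: joints at [1.276, 0.308, 1.634, -0, 1.2, -0.07], TCP at [0.139, 0.609, 0.245] pointing down, gripper open.
Joint ranges: [-3.06, 3.06], [-0.79, 1.96], [0.05, 2.63], [-1.19, 4.34], [0.05, 2.64], [-2.94, 2.94]. Speed limits (rad/s): [2.79, 2.79, 3.14, 3.14, 3.14, 3.14].

INTERFACE

Orientations are given as [roll, pitch, yaw] about the fixed x, y, z axes, in that order (R = Rz(yaw) Ry(pitch) Rx(roll)).
In Python, from cell import arm, viewer gives the robot as it stands. The module is installed in compiled form; this text tells all that it offers.
- The arm moves only by the tool send_rows, never from a script. Its argument "steps" is one flat list of numbers, 7 for each row, row after row: the shift along the tool's x, y, z in mm, then the turn, a rotation vector about the tool's x, y, z in rad, then the closure, from 0 (fully open) to 1 (shut). In form: [x, y, z, ax, ay, az, fingers, x, y, z, ax, ay, az, fingers, ...]. A call has 1 to 5 rows; each row is the pose to reach, as a shift and turn from the pose commanded when the call began, along the tool's axes at that moment; what a row does not reach only later rows make up. A row lasts 1/12 s, in which the tool goes at most 41.7 mm and 7.16 degrees, less where a joint would pass 70% of its speed; a pose out of reach is approached as far as the arm can. A call with a gripper value outside its range is refused whole. The fingers move at their own pace and stop on an object; "squeeze" is the grip in N (left out, the last holds). Time passes only in rows, so rows that repeat a pose let the fingers close. It gives the time, the measured TCP pose, the force and the opening at its end, in the units of the state.
- arm.get_state(): the state, without advancing time (a new reading comes with each control period).
- viewer.snapshot(name): name is "side" or "top" or "wrist"; returns the picture (480x640x3 uint8, red, green, blue); there is no depth.
- viewer.camera_params(name): a dict with "fov_y" (degrees; the focal length in pixels is half the picture's height over the tangent of half this angle, whatever the lens; pixels are square), "cx", "cy" (the principal point, pixels), "k1" (the pictures are not rectified: a ray, as slopes to the right and down, at radius r is drawn at 1 + k1 r^2 times it, then the intrinsics apply), "R" (3x3) and "t" (3): a world point X has camera coordinates R X + t; the wrist camera has in their place "T_tool_cam" (4x4, takes a point from camera to tool coordinates, whose origin is the TCP and whose axes are the tool frame's). Camera axes: x right, y down, z forward; pixel columns grow to the right and rows downward; lengths in m; the calibration is good to about 2 mm. A picture is of the moment at which its call begins: read the wrist's pose just before it. camera_params takes no time and is no camera call.
- arm.hand_in(): hands the job in, once; it reports no verdict.
The state is a dict: "clock": time; "qpos": joint angles; "dq": joint speeds; "joint_torque": joint torques, N m; "eef_pos": TCP position; "orientation": TCP orientation; "ft_force": force on the tool from outside, world axes, zero at the start; "moment": the same for the moment, N m; "grip_width": finger opening in m.
Only numpy, scipy, OpenCV 4.12 (cv2) and the standard library are available. Lean on these libraries where they do the work, as an engineer would, in place of code of your own. Each camera call takes 0.05 s, during which the arm holds its last target.

## Working session

There is one attempt and no reset: what is moved stays moved. The work goes in short steps, Python scripts to look and compute and a tool call to move; the robot and the scene stay as the last step left them, time stands still between calls to the robot, and variables do not carry over. Pictures are saved under pics/ and viewed, and the job is handed in when it is done.

Besides the shell and the picture viewer there is one more tool, called after "Request:" as name(argument=value, ...) on one line, values as JSON. send_rows: Moves the arm, as the interface text tells. Its arguments: {"type":"object","properties":{"steps":{"type":"array","items":{"type":"number"}},"squeeze":{"type":"number"}},"required":["steps"]}

```bash
mkdir -p pics; ls
cat > h.py <<'E'
import numpy as np, cv2, json
from cell import arm, viewer
from scipy.spatial.transform import Rotation as Ro
def snap(n,f):
    im=viewer.snapshot(n); cv2.imwrite('pics/'+f,im[:,:,::-1]); return im
E
python3 - <<'E'
from h import *
s=arm.get_state();print(s)
for n in("side","top","wrist"):
    snap(n,n+'0.png');print(n,viewer.camera_params(n))
E
```

```text
pics
{'clock': 0.0, 'qpos': array([ 1.27630360e+00,  3.09025614e-01,  1.63522458e+00, -5.37369271e-06,
        1.19968203e+00, -6.97155234e-02]), 'dq': array([ 0.00063537, -0.00051565, -0.00101829,  0.00148914,  0.00013149,
       -0.00053594]), 'joint_torque': array([ 3.86267211e-04, -4.15250194e+01, -2.76663601e+01,  1.09438413e-04,
        1.02529160e-02, -4.51747866e-06]), 'eef_pos': array([0.13910905, 0.6084965 , 0.24401608]), 'orientation': array([-1.57313056e+00,  1.57981146e-04, -2.24775434e-01]), 'ft_force': array([-0.42788927,  0.46741056,  0.6106649 ]), 'moment': array([-0.04680916, -0.0300142 , -0.03451337]), 'grip_width': 0.08573549301009908}
side {'fov_y': 57.67244792142357, 'cx': 323.06279960144803, 'cy': 243.98482824955136, 'k1': -0.014430653027059507, 'R': array([[-0.88466598, -0.46587177,  0.01815495],
       [-0.32133798,  0.58106486, -0.7477336 ],
       [ 0.33779877, -0.66732835, -0.66375061]]), 't': array([0.4124778 , 0.26847848, 0.6488921 ])}
top {'fov_y': 49.194016413219266, 'cx': 317.1551646949354, 'cy': 238.7647033058385, 'k1': -0.0673730644642271, 'R': array([[-0.01069864, -0.99993864,  0.00287233],
       [-0.98910318,  0.01016082, -0.14687293],
       [ 0.14683474, -0.00441237, -0.9891512 ]]), 't': array([-0.1026513 ,  0.54472217,  1.11926888])}
wrist {'fov_y': 67.99019994332471, 'cx': 316.5477404242334, 'cy': 240.3631035005784, 'k1': -0.06832310516672929, 'T_tool_cam': array([[ 3.03635194e-04,  9.60768809e-01,  2.77350328e-01,
        -6.90148580e-02],
       [-7.95753223e-04, -2.77350020e-01,  9.60768616e-01,
        -1.28156322e-01],
       [ 9.99999637e-01, -5.12425583e-04,  6.80321649e-04,
        -5.14731372e-04],
       [ 0.00000000e+00,  0.00000000e+00,  0.00000000e+00,
         1.00000000e+00]])}
```

View pics/side0.png

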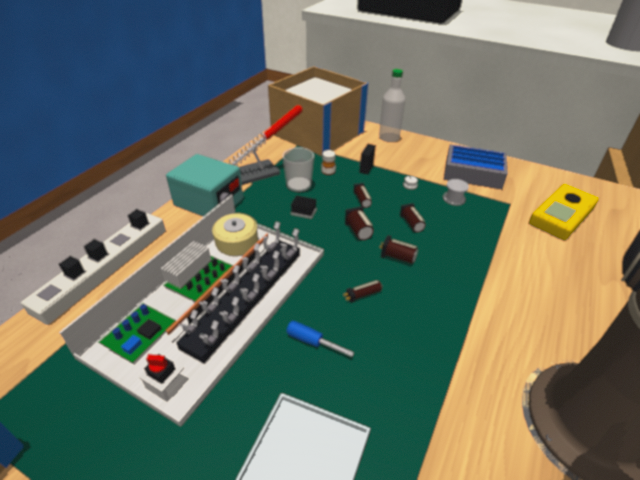

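View pics/top0.png

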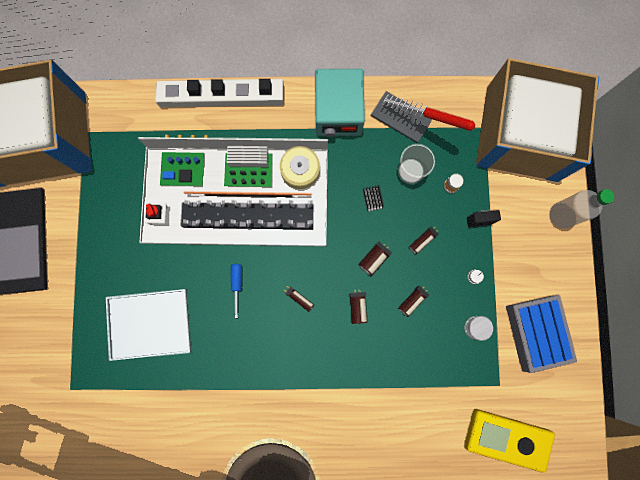

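View pics/wrist0.png

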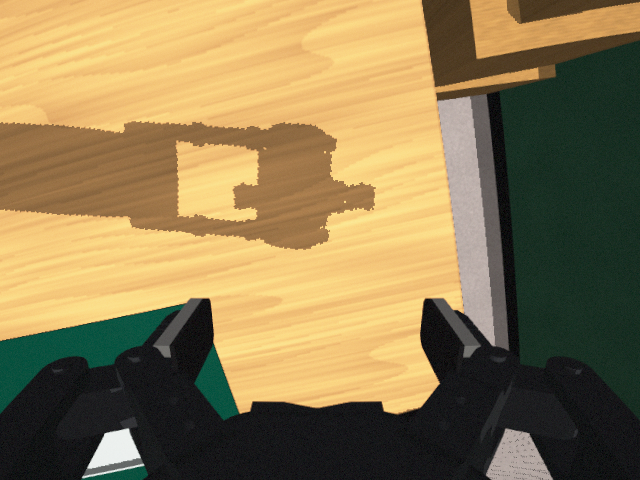

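```bash
cat >> h.py <<'E'
def tool(s=None):
    s=s or arm.get_state(); T=np.eye(4); T[:3,:3]=Ro.from_euler('xyz',s['orientation']).as_matrix(); T[:3,3]=s['eef_pos']; return T
def cam(n,T=None):
    p=viewer.camera_params(n); f=240/np.tan(np.radians(p['fov_y']/2))
    if n=='wrist':
        W=T@p['T_tool_cam']; R=W[:3,:3].T; t=-R@W[:3,3]
    else: R,t=p['R'],p['t']
    return dict(f=f,c=np.array([p['cx'],p['cy']]),k=p['k1'],R=np.array(R),t=np.array(t))
def proj(c,X):
    X=np.atleast_2d(X); q=X@c['R'].T+c['t']; s=q[:,:2]/q[:,2:]; r2=(s**2).sum(1,keepdims=True)
    return s*(1+c['k']*r2)*c['f']+c['c']
def ray(c,uv):
    uv=np.atleast_2d(np.array(uv,float)); d=(uv-c['c'])/c['f']; s=d.copy()
    for _ in range(20): s=d/(1+c['k']*(s**2).sum(1,keepdims=True))
    v=np.c_[s,np.ones(len(s))]@c['R']; o=-c['R'].T@c['t']; return o,v
def plane(c,uv,z):
    o,v=ray(c,uv); return o+v*((z-o[2])/v[:,2])[:,None]
def wsnap(f):
    T=tool(); im=snap('wrist',f); return im,cam('wrist',T)
def move(pos,yaw,rel=None):
    """tool shift (mm) and ay to reach world TCP pos, tool down with yaw"""
    s=arm.get_state(); T=tool(s); R=T[:3,:3]
    Rt=Ro.from_euler('xyz',[-np.pi/2,0,yaw]).as_matrix()
    print('shift',np.round(R.T@(np.array(pos)-T[:3,3])*1000,1),'turn',np.round(Ro.from_matrix(R.T@Rt).as_rotvec(),3),'t',round(s['clock'],2))
def caps(im,c,zs=None):
    hsv=cv2.cvtColor(im,cv2.COLOR_RGB2HSV)
E
python3 - <<'E'
from h import *
im=cv2.imread('pics/top0.png'); 
cv2.imwrite('pics/top0a.png',cv2.resize(im[120:260,120:340],None,fx=3.6,fy=3.6,interpolation=cv2.INTER_CUBIC))
cv2.imwrite('pics/top0b.png',cv2.resize(im[210:340,260:460],None,fx=4,fy=4,interpolation=cv2.INTER_CUBIC))
c=cam('top')
# project sanity
print(plane(c,[[140,242],[325,245],[146,138],[107,298],[188,291],[191,352],[109,360]],0.014))
print(proj(c,[0,0,0]))
E
```

```text
[[ 0.54422778  0.29482463  0.014     ]
 [ 0.53310961 -0.12604298  0.014     ]
 [ 0.79112068  0.29128872  0.014     ]
 [ 0.41769506  0.36564361  0.014     ]
 [ 0.43228283  0.18192219  0.014     ]
 [ 0.29784558  0.17253574  0.014     ]
 [ 0.28061699  0.35579111  0.014     ]]
[[269.86671076 489.70229153]]
```

View pics/top0a.png

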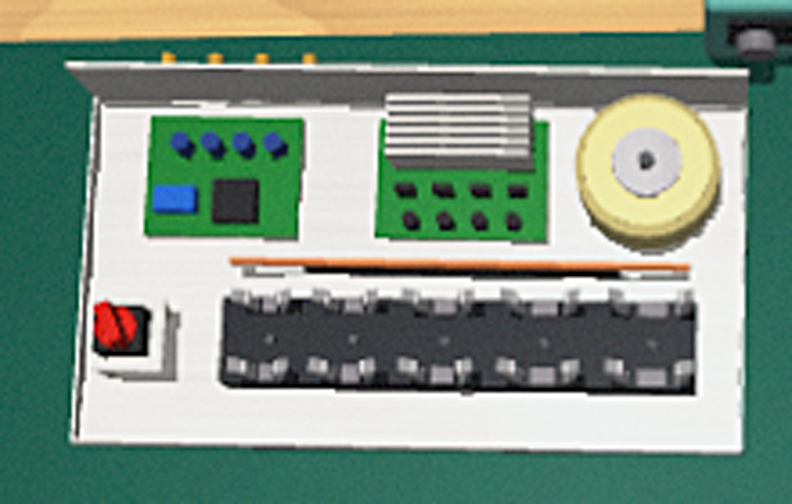

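View pics/top0b.png

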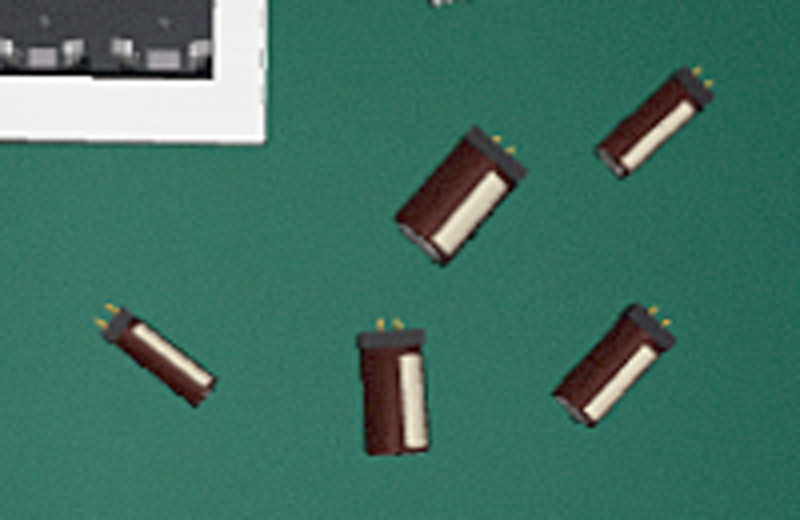

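Run:
```python
from h import *
c=cam('top')
print(plane(c,[153.5,211],0.07))
move([0.56,0.17,0.26],-0.026)
```

```text
[[0.60421487 0.24867082 0.07      ]]
shift [ 508.   -15.2 -333.9] turn [ 0.002 -0.199 -0.   ] t 0.15
```

Request:
send_rows(steps=[508,-15,-334,0.002,-0.199,0,0,508,-15,-334,0.002,-0.199,0,0,508,-15,-334,0.002,-0.199,0,0,508,-15,-334,0.002,-0.199,0,0,508,-15,-334,0.002,-0.199,0,0])

```text
clock: 0.57
eef_pos: [0.2838, 0.4576, 0.2501]
orientation: [-1.569, -0.0, -0.025]
ft_force: [0.5, 0.3, -0.0]
grip_width: 0.0855
```

Run:
```python
from h import *
move([0.56,0.17,0.26],-0.026)
```

```text
shift [ 283.2  -10.3 -280.7] turn [-0.002  0.001  0.   ] t 0.57
```

Request:
send_rows(steps=[260,-9,-258,0,0,0,0,260,-9,-258,0,0,0,0,260,-9,-258,0,0,0,0,260,-9,-258,0,0,0,0,260,-9,-258,0,0,0,0])

```text
clock: 0.98
eef_pos: [0.428, 0.307, 0.2552]
orientation: [-1.569, -0.0, -0.026]
ft_force: [-0.0, 0.4, -0.7]
grip_width: 0.085
```

Request:
send_rows(steps=[100,-3,-100,0,0,0,0,100,-3,-100,0,0,0,0,100,-3,-100,0,0,0,0,100,-3,-100,0,0,0,0,100,-3,-100,0,0,0,0])

```text
clock: 1.4
eef_pos: [0.5272, 0.203, 0.258]
orientation: [-1.57, -0.002, -0.031]
ft_force: [0.7, 1.0, -0.6]
grip_width: 0.0853
```

Run:
```python
from h import *
move([0.56,0.17,0.26],-0.026)
wsnap('w1.png')
```

```text
shift [ 33.8  -2.  -32. ] turn [-0.001 -0.005  0.002] t 1.4
```

View pics/w1.png

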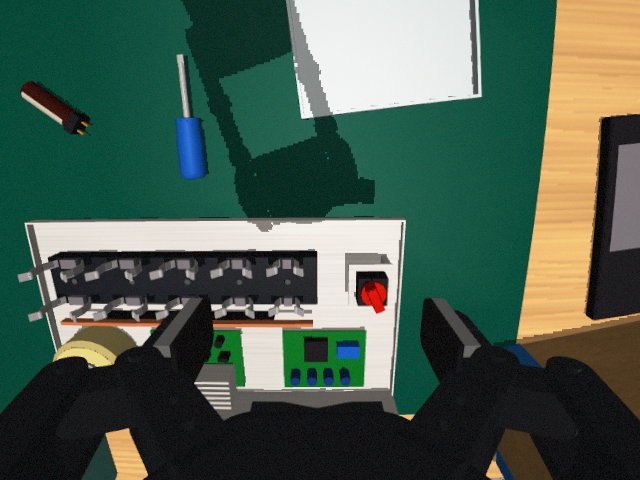

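Run:
```python
from h import *
im=cv2.imread('pics/w1.png')
cv2.imwrite('pics/w1a.png',cv2.resize(im[210:340,10:210],None,fx=4,fy=4,interpolation=cv2.INTER_CUBIC))
cv2.imwrite('pics/w1b.png',cv2.resize(im[210:340,210:410],None,fx=4,fy=4,interpolation=cv2.INTER_CUBIC))
```

```text
(no output)
```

View pics/w1a.png

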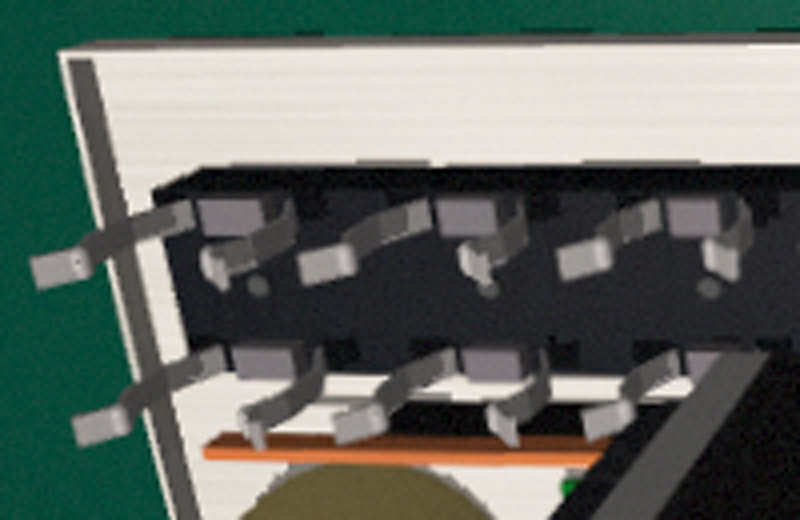

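View pics/w1b.png

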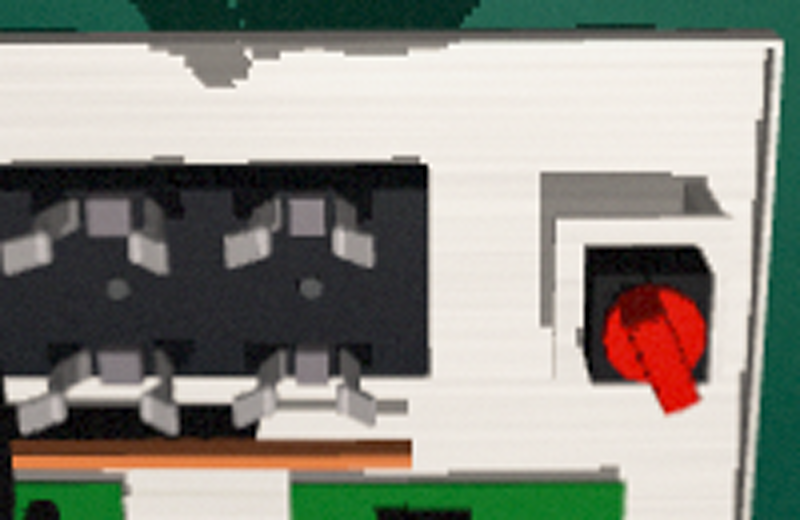

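```bash
cat > seats.py <<'E'
from h import *
def fit(P):
    yl=np.array([0,-52.5,-110,-172.5,-240])/1000  # along y from seat20
    m=P[:,:2].mean(0); v=np.polyfit(yl,P[:,0],1)[0]; w=np.polyfit(yl,P[:,1],1)[0]
    yaw=np.arctan2(-v,w); d=np.array([-np.sin(yaw),np.cos(yaw)])
    S=m+np.outer(yl-yl.mean(),d); return S,yaw,np.hypot(v,w),P[:,:2]-S
E
python3 - <<'E'
from seats import *
s=arm.get_state();print(s['eef_pos'],s['orientation'])
T=tool(); c=cam('wrist',T)
a=np.array([[257,287],[489,291],[709,289]])/4+[10,210]; b=np.array([[118,289],[311,289]])/4+[210,210]
P=plane(c,np.r_[b[::-1],a[::-1]],.0265); 
for P in (P,plane(cam('top'),np.array([[270,340],[352,340],[444,341],[544,344],[652,345]])/3.6+120,.0265)):
    S,y,sc,r=fit(P); print(S.round(4),y,sc,(r*1000).round(1))
# holder top black square in wrist at z .056; crop corners (710,267)?,(588,383)...
print(plane(c,np.array([[655,337]])/4+[210,210],.061))
print(plane(c,np.array([[641,303],[683,403]])/4+[210,210],.077))
E
```

```text
[0.5254702  0.20462899 0.25769258] [-1.56887452e+00  4.84480862e-04 -2.95538429e-02]
[[ 0.6064  0.1701]
 [ 0.6051  0.1176]
 [ 0.6037  0.0602]
 [ 0.6021 -0.0023]
 [ 0.6004 -0.0698]] -0.025007992249889633 1.005666146791429 [[ 0.1  0.6]
 [-0.1  0.4]
 [-0.2 -0. ]
 [ 0.5 -0.1]
 [-0.3 -0.9]]
[[ 0.6045  0.1674]
 [ 0.6032  0.1149]
 [ 0.6017  0.0574]
 [ 0.6001 -0.005 ]
 [ 0.5983 -0.0725]] -0.02597058149654917 1.0016097045783448 [[-0.4 -0.2]
 [ 0.3  0.5]
 [ 0.5  0.1]
 [-0.4 -0.1]
 [-0.  -0.3]]
[[0.60770155 0.25907969 0.061     ]]
[[0.59139736 0.25299111 0.077     ]
 [0.61787133 0.26353965 0.077     ]]
```

Run:
```python
from h import *
move([0.585,0.255,0.20],0.25)
```

```text
shift [58.  57.8 52. ] turn [-0.002 -0.28  -0.   ] t 1.45
```

Request:
send_rows(steps=[58,58,52,-0.002,-0.28,0,0,58,58,52,-0.002,-0.28,0,0,58,58,52,-0.002,-0.28,0,0,58,58,52,-0.002,-0.28,0,0,58,58,52,-0.002,-0.28,0,0])

```text
clock: 1.87
eef_pos: [0.5821, 0.2579, 0.1987]
orientation: [-1.571, 0.003, 0.255]
ft_force: [0.1, -0.3, 0.5]
grip_width: 0.0853
```

Run:
```python
from h import *
move([0.585,0.255,0.20],0.25)
im,c=wsnap('w2.png')
move([0.585,0.255,0.20],0.25)
```

```text
shift [ 2.1 -1.3 -3.6] turn [ 0.     0.005 -0.003] t 1.87
shift [ 1.8 -0.  -3.2] turn [ 0.     0.005 -0.001] t 1.92
```

View pics/w2.png

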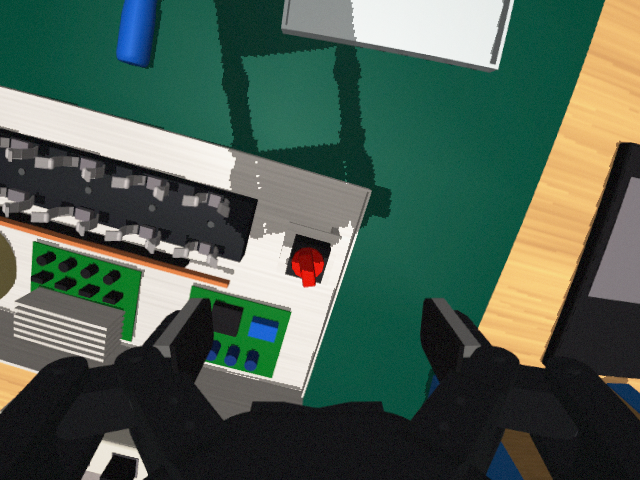

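Run:
```python
from h import *
im=cv2.imread('pics/w2.png')
cv2.imwrite('pics/w2a.png',cv2.resize(im[215:305,265:365],None,fx=6,fy=6,interpolation=cv2.INTER_CUBIC))
```

```text
(no output)
```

View pics/w2a.png

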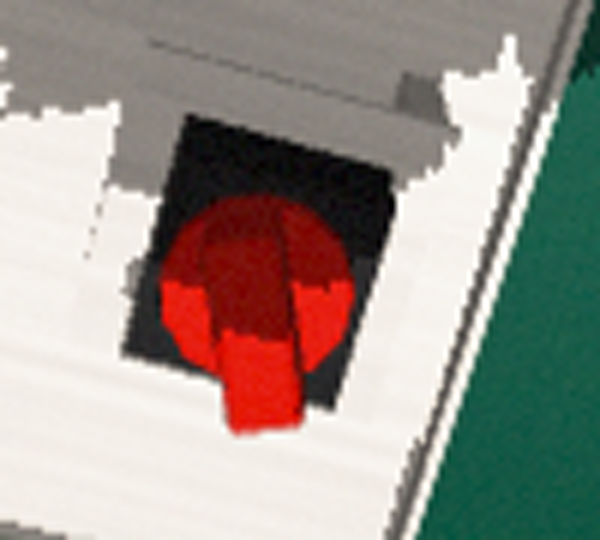

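Run:
```python
from h import *
T=tool(); c=cam('wrist',T)
f=lambda a: np.array(a,float)/6+[265,215]
print(T[:3,3])
print('disc',plane(c,f([[160,285],[355,285],[262,193],[258,290]]),.061))
P=plane(c,f([[265,427],[243,215],[225,340],[295,340]]),.077);print('grip',P)
# grip top far end edge mid and side lines
for L in ([[205,270],[228,432]],[[280,210],[302,425]]):
    P=plane(c,f(L),.077);d=P[1]-P[0];print(np.arctan2(d[1],d[0]))
# second: top cam
im=cv2.imread('pics/top0.png')
cv2.imwrite('pics/t0f.png',cv2.resize(im[190:240,130:180],None,fx=10,fy=10,interpolation=cv2.INTER_CUBIC))
```

```text
[0.58249708 0.2576318  0.19997895]
disc [[0.61284855 0.24407796 0.061     ]
 [0.6063279  0.26911182 0.061     ]
 [0.5970581  0.25403482 0.061     ]
 [0.61025022 0.25683372 0.061     ]]
grip [[0.6223075  0.26117755 0.077     ]
 [0.59553734 0.2515749  0.077     ]
 [0.61210248 0.25339919 0.077     ]
 [0.60988426 0.26191286 0.077     ]]
0.37424873547351634
0.3480316904775916
```

View pics/t0f.png

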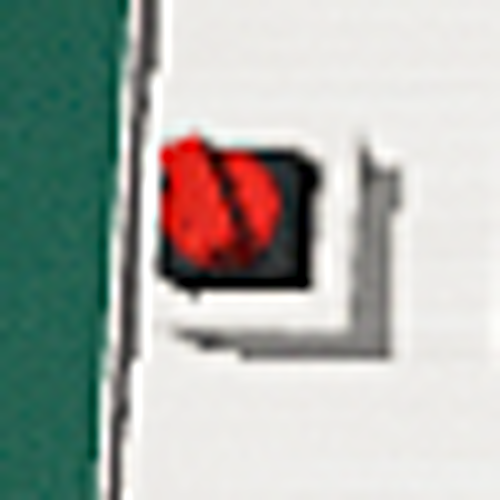

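Run:
```python
from h import *
move([0.6095,0.2567,0.11],0.32)
```

```text
shift [26.  89.9 -7.7] turn [ 0.    -0.065 -0.001] t 1.92
```

Request:
send_rows(steps=[26,50,-8,0,-0.065,0,0.5,26,90,-8,0,-0.065,0,0.5,26,90,-8,0,-0.065,0,0.5,26,90,-8,0,-0.065,0,0.5,26,90,-8,0,-0.065,0,0.5])

```text
clock: 2.33
eef_pos: [0.6102, 0.2555, 0.1108]
orientation: [-1.571, 0.001, 0.319]
ft_force: [0.2, 0.3, 1.5]
grip_width: 0.0427
```

Run:
```python
from h import *
im,c=wsnap('w3.png')
move([0.6095,0.2567,0.078],0.32)
snap('side','s3.png')
im=cv2.imread('pics/s3.png'); cv2.imwrite('pics/s3a.png',cv2.resize(im[250:430,60:300],None,fx=3,fy=3))
```

```text
shift [-1.9 34.5  1.3] turn [-0.    -0.001  0.003] t 2.38
```

View pics/w3.png

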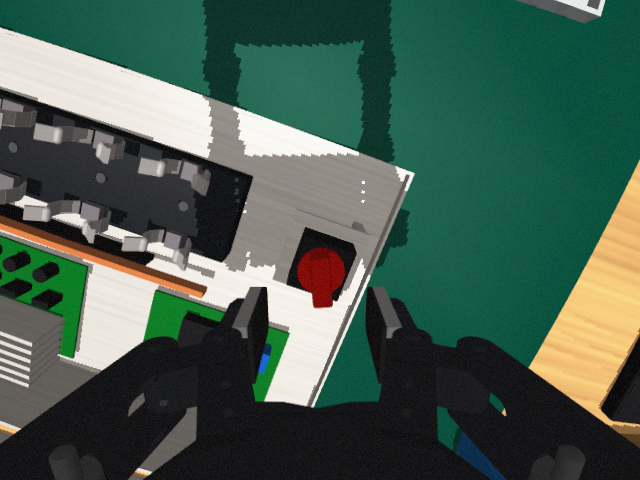

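View pics/s3a.png

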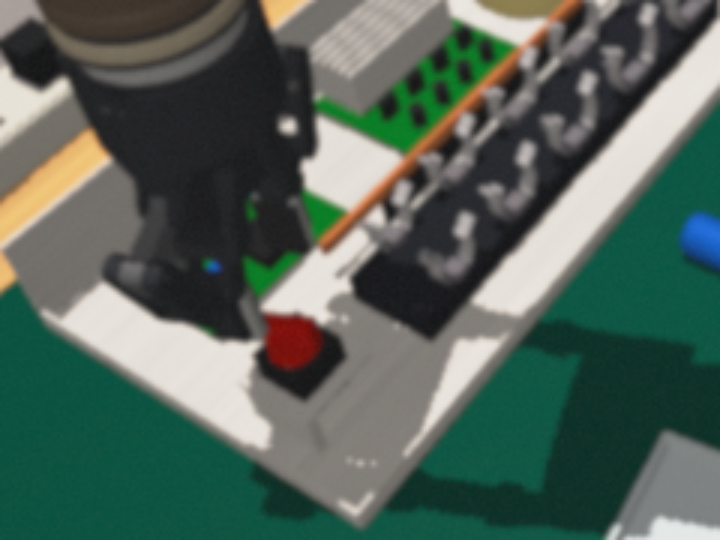

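Request:
send_rows(steps=[-2,15,1,0,0,0,0.5,-2,32,1,0,0,0,0.5,-2,32,1,0,0,0,0.75,-2,32,1,0,0,0,1,-2,32,1,0,0,0,1], squeeze=40)

```text
clock: 2.85
eef_pos: [0.6101, 0.2567, 0.0806]
orientation: [-1.571, -0.004, 0.319]
ft_force: [0.5, 0.6, -0.7]
grip_width: 0.0088
```

Request:
send_rows(steps=[0,0,0,0,0,0,1,0,0,0,0,0,0,1,0,0,0,0,0,0,1,0,0,0,0,0,0,1])

```text
clock: 3.18
eef_pos: [0.6102, 0.2567, 0.0805]
orientation: [-1.571, -0.004, 0.319]
ft_force: [-1.5, -0.3, 6.6]
grip_width: 0.0087
```

Run:
```python
from h import *
im,c=wsnap('w4.png')
move([0.6095,0.2567,0.078],1.4-.0255)
s=arm.get_state();print(s['eef_pos'],s['ft_force'],s['qpos'])
```

```text
shift [-0.7  2.5  0.3] turn [ 0.002 -1.055  0.003] t 3.23
[0.61019763 0.25666032 0.08049022] [-0.28152679  1.32554506  7.16016363] [ 3.32335482e-01  5.58379626e-01  1.64136431e+00  1.58083036e-04
  9.38352441e-01 -1.55766696e+00]
```

View pics/w4.png

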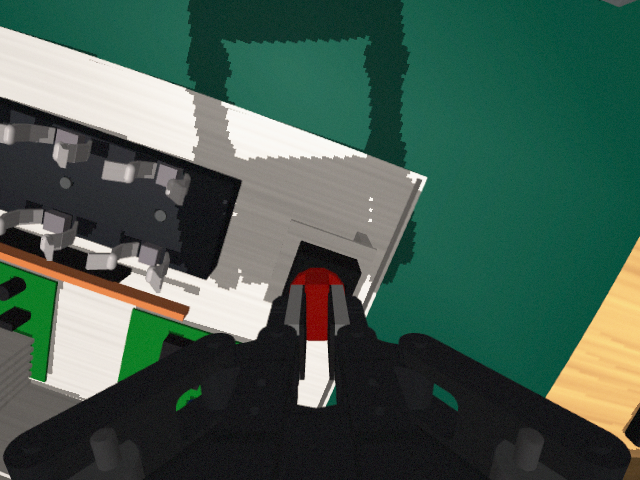

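Request:
send_rows(steps=[0,0,0,0,-0.12,0,1,0,0,0,0,-0.24,0,1,0,0,0,0,-0.36,0,1,0,0,0,0,-0.48,0,1,0,0,0,0,-0.6,0,1])

```text
clock: 3.65
eef_pos: [0.6098, 0.2574, 0.0805]
orientation: [-1.571, -0.003, 0.924]
ft_force: [-3.0, 2.1, 7.3]
grip_width: 0.0088
```

Request:
send_rows(steps=[0,0,0,0,-0.12,0,1,0,0,0,0,-0.24,0,1,0,0,0,0,-0.36,0,1,0,0,0,0,-0.46,0,1,0,0,0,0,-0.46,0,1])

```text
clock: 4.07
eef_pos: [0.6092, 0.2577, 0.0805]
orientation: [-1.571, -0.003, 1.382]
ft_force: [-4.1, 1.5, 7.1]
grip_width: 0.0095
```

Run:
```python
from h import *
im,c=wsnap('w5.png')
move([0.6095,0.2567,0.078],1.4-.0255)
s=arm.get_state();print(s['eef_pos'],s['ft_force'],s['moment'],s['grip_width'])
```

```text
shift [-0.9  2.5 -0.5] turn [0.001 0.005 0.003] t 4.12
[0.60919718 0.25768478 0.08053468] [-3.91268356  2.73577852  7.41844884] [0.48907094 0.63557776 0.00778347] 0.008792912325709865
```

View pics/w5.png

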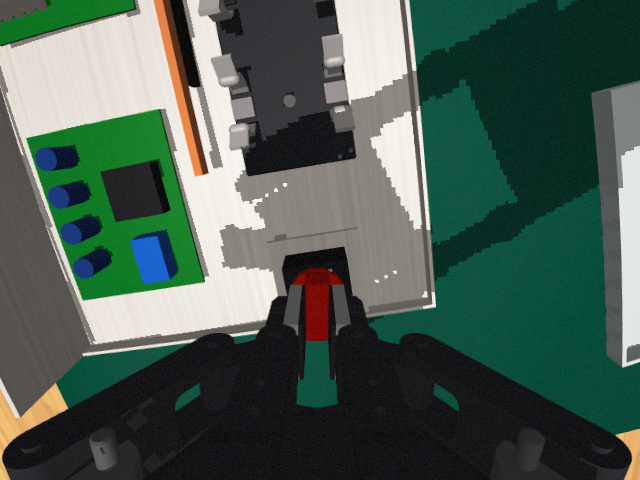

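Request:
send_rows(steps=[0,-8,0,0,0,0,1,0,-20,0,0,0,0,1,0,-35,0,0,0,0,1,0,-55,0,0,0,0,1,0,-75,0,0,0,0,1], squeeze=60)

```text
clock: 4.53
eef_pos: [0.6089, 0.255, 0.1546]
orientation: [-1.571, 0.002, 1.38]
ft_force: [0.8, 0.6, 0.6]
grip_width: 0.008
```

Run:
```python
from h import *
im,c=wsnap('w6.png')
s=arm.get_state();print(s['eef_pos'],s['ft_force'],s['moment'],s['grip_width'])
ct=cam('top'); im=cv2.imread('pics/top0.png')
hsv=cv2.cvtColor(im,cv2.COLOR_BGR2HSV); m=((hsv[:,:,1]<40)&(hsv[:,:,2]>170)).astype(np.uint8); m[:280]=0; m[:,:90]=0;m[:,210:]=0
k=cv2.findContours(m,0,2)[0]; k=max(k,key=cv2.contourArea); r=cv2.minAreaRect(k); B=cv2.boxPoints(r); P=plane(ct,B,.012); print(r,P,P.mean(0), np.linalg.norm(np.diff(P,axis=0),axis=1))
```

```text
[0.61212249 0.25610582 0.16024311] [ 2.03576736 -0.53564827  3.20729105] [ 0.0454928  -0.09686266 -0.00875744] 0.008322429908135382
((146.8402099609375, 324.5154724121094), (63.73451232910156, 82.0361099243164), 84.47245788574219) [[0.42062428 0.37590735 0.012     ]
 [0.43726326 0.19020924 0.012     ]
 [0.29710135 0.17358006 0.012     ]
 [0.28005347 0.35637235 0.012     ]] [0.35876059 0.27401725 0.012     ] [0.18644207 0.14114493 0.18358554]
```

View pics/w6.png

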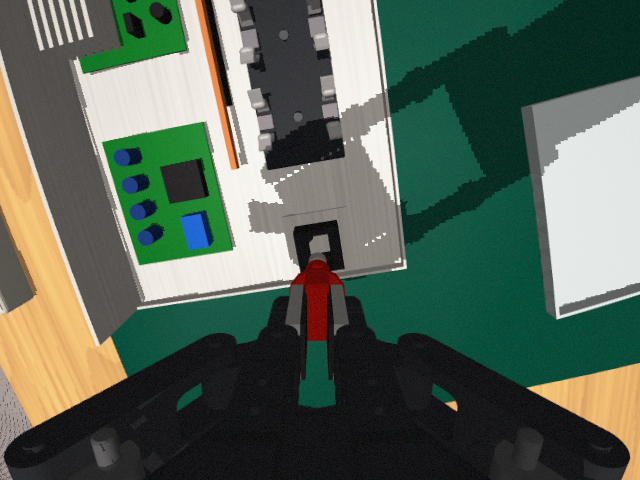

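Run:
```python
from h import *
move([0.36,0.274,0.15],.6)
```

```text
shift [-30.4   8.1 251. ] turn [0.007 0.779 0.006] t 4.58
```

Request:
send_rows(steps=[-30,8,251,0,0.78,0,1,-30,8,251,0,0.78,0,1,-30,8,251,0,0.78,0,1,-30,8,251,0,0.78,0,1,-30,8,251,0,0.78,0,1])

```text
clock: 5.0
eef_pos: [0.4, 0.2703, 0.1472]
orientation: [-1.573, -0.001, 0.747]
ft_force: [-0.3, 0.5, 0.3]
grip_width: 0.0082
```

Run:
```python
from h import *
move([0.36,0.274,0.15],.6)
```

```text
shift [-26.8  -2.8  29.9] turn [0.002 0.147 0.001] t 5.0
```

Request:
send_rows(steps=[-27,0,30,0,0.147,0,1,-27,0,30,0,0.147,0,1,-27,0,30,0,0.147,0,1,-27,30,30,0,0.147,0,1,-27,50,30,0,0.147,0,1])

```text
clock: 5.42
eef_pos: [0.3643, 0.2755, 0.0979]
orientation: [-1.573, -0.007, 0.609]
ft_force: [-1.1, -0.4, -0.3]
grip_width: 0.0079
```

Run:
```python
from h import *
im,c=wsnap('w7.png')
move([0.36,0.274,0.076],.6)
```

```text
shift [-0.4 17.7  1.2] turn [ 0.001  0.008 -0.002] t 5.47
```

View pics/w7.png

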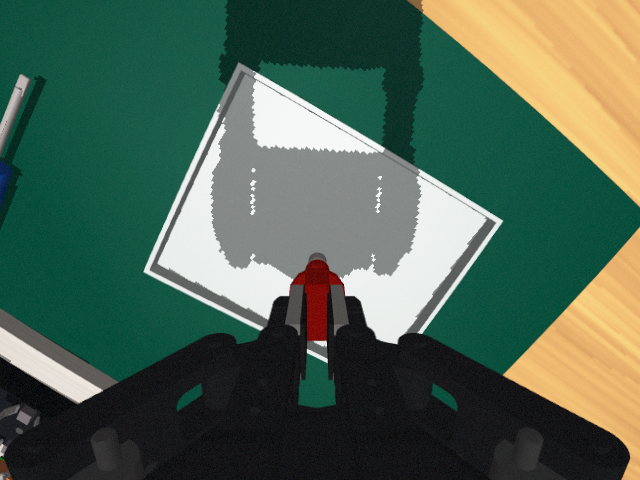

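Request:
send_rows(steps=[0,10,0,0,0,0,1,0,18,0,0,0,0,1,0,18,0,0,0,0,1,0,18,0,0,0,0,0.75,0,18,0,0,0,0,0.5])

```text
clock: 5.88
eef_pos: [0.362, 0.2749, 0.0792]
orientation: [-1.571, -0.002, 0.607]
ft_force: [0.7, -0.7, 0.2]
grip_width: 0.0312
```

Request:
send_rows(steps=[0,0,0,0,0,0,0.4,0,0,0,0,0,0,0.3,0,-15,0,0,0,0,0.3,0,-50,0,0,0,0,0.3,0,-80,0,0,0,0,0.3])

```text
clock: 6.3
eef_pos: [0.3602, 0.274, 0.1592]
orientation: [-1.571, 0.002, 0.607]
ft_force: [1.0, 0.0, 0.2]
grip_width: 0.0594
```

Run:
```python
from h import *
im,c=wsnap('w8.png')
s=arm.get_state();print(s['eef_pos'],s['ft_force'],s['clock'])
```

```text
[0.36461937 0.27691857 0.16572715] [1.64445105 1.25559724 3.43628005] 6.35
```

View pics/w8.png

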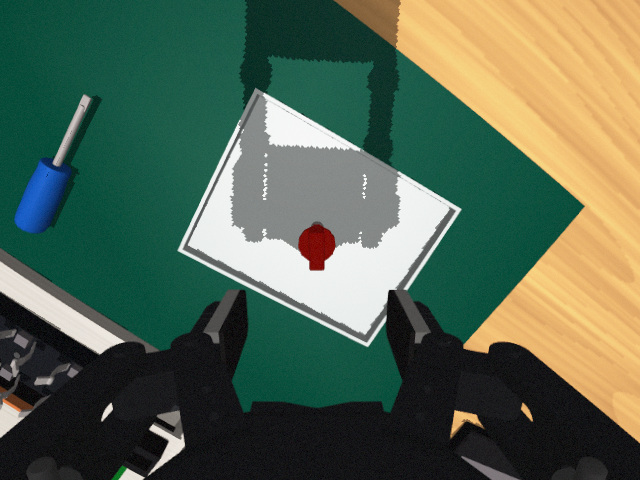

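Run:
```python
from h import *
c=cam('top')
print(plane(c,[[300,298],[358,307],[413,301],[374,260],[424,240]],.015))
move([0.50,-0.12,0.25],0)
```

```text
[[ 0.41451817 -0.06887133  0.015     ]
 [ 0.3931898  -0.19757663  0.015     ]
 [ 0.40489681 -0.32068027  0.015     ]
 [ 0.49776718 -0.23584936  0.015     ]
 [ 0.54206086 -0.35072389  0.015     ]]
shift [-114.5  -85.2 -403.2] turn [-0.003  0.608  0.011] t 6.35
```

Request:
send_rows(steps=[-151,-85,-438,0,0.61,0,0.2,-151,-85,-438,0,0.61,0,0.2,-151,-85,-438,0,0.61,0,0.2,-151,-85,-438,0,0.61,0,0.2,-151,-85,-438,0,0.61,0,0.2])

```text
clock: 6.77
eef_pos: [0.417, 0.0758, 0.1971]
orientation: [-1.571, -0.002, -0.008]
ft_force: [0.2, -0.5, -1.9]
grip_width: 0.0685
```

Run:
```python
from h import *
move([0.49,-0.17,0.25],0)
```

```text
shift [  75.   -52.8 -245.2] turn [-0.    -0.008  0.002] t 6.77
```

Request:
send_rows(steps=[70,-48,-225,0,0,0,0.2,70,-48,-225,0,0,0,0.2,70,-48,-225,0,0,0,0.2,70,-48,-225,0,0,0,0.2,70,-48,-225,0,0,0,0.2])

```text
clock: 7.18
eef_pos: [0.477, -0.1199, 0.2387]
orientation: [-1.571, -0.002, -0.003]
ft_force: [-0.0, 1.1, -0.4]
grip_width: 0.0684
```

Request:
send_rows(steps=[5,-4,-30,0,0,0,0.2,5,-4,-30,0,0,0,0.2,5,-4,-30,0,0,0,0.2,5,-4,-30,0,0,0,0.2])

```text
clock: 7.52
eef_pos: [0.4811, -0.1473, 0.2414]
orientation: [-1.57, 0.0, -0.003]
ft_force: [-1.1, 0.4, -0.1]
grip_width: 0.0684
```

Run:
```python
from h import *
im,c=wsnap('w9.png')
s=arm.get_state();print(s['eef_pos'],s['orientation'],s['clock'])
```

```text
[ 0.4809213  -0.14673291  0.2412301 ] [-1.56980444e+00  6.88828003e-04 -2.20854151e-03] 7.5667
```

View pics/w9.png

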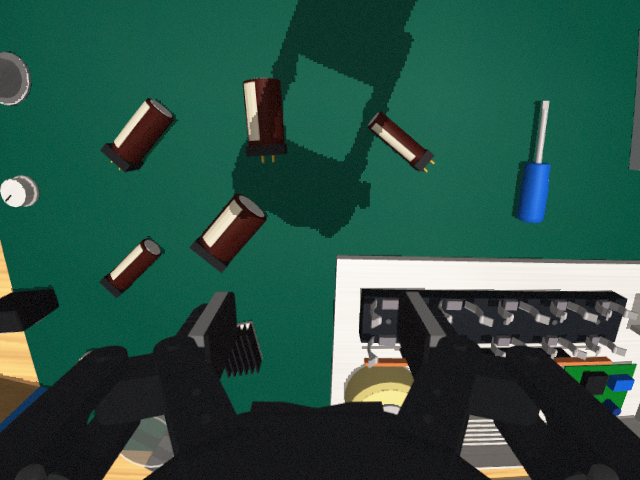

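```bash
cat >> h.py <<'E'
def capfind(im,c,minA=150):
    hsv=cv2.cvtColor(im,cv2.COLOR_RGB2HSV).astype(int); H,S,V=hsv[:,:,0],hsv[:,:,1],hsv[:,:,2]
    green=(H>=55)&(H<=105)&(S>90)
    obj=(~green).astype(np.uint8)
    obj=cv2.morphologyEx(obj,cv2.MORPH_OPEN,np.ones((5,5),np.uint8))
    brown=((H<12)|(H>172))&(S>90)&(V>25)&(V<140)
    br=cv2.morphologyEx(brown.astype(np.uint8),cv2.MORPH_OPEN,np.ones((3,3),np.uint8))
    n,L,st,ce=cv2.connectedComponentsWithStats(br)
    out=[]
    for k in range(1,n):
        if st[k,4]<minA: continue
        # object blob containing
        ys,xs=np.where(L==k)
        n2,L2=cv2.connectedComponents(obj); lab=np.bincount(L2[ys,xs]).argmax()
        m=(L2==lab).astype(np.uint8) if lab else (L==k).astype(np.uint8)
        cn=max(cv2.findContours(m,0,2)[0],key=cv2.contourArea).reshape(-1,2)
        if len(cn)>500: continue
        bro=np.c_[xs,ys].mean(0)
        for R in (.01,.0125,.015,.0175,.02):
            P=plane(c,cn,R)[:,:2].astype(np.float32)
            (ctr,(w,h),a)=cv2.minAreaRect(P*1000)
            if w<h: a+=90; w,h=h,w
            if abs(h-2000*R)<2.5+0*R:
                a=np.radians(a); d=np.array([np.cos(a),np.sin(a)]); ctr=np.array(ctr)/1000
                if d[0]<0: d=-d   # terminals assumed to +x, checked by eye
                org=ctr-d*.0035
                out.append((int(2000*R),round(w,1),round(h,1),org,np.arctan2(d[1],d[0]),bro.round(0)))
    return out
E
python3 - <<'E'
from h import *
im=cv2.imread('pics/w9.png')[:,:,::-1].copy()
c=cam('wrist',tool())
for o in capfind(im,c): print(o)
c=cam('top'); im=cv2.imread('pics/top0.png')[:,:,::-1].copy()
print('top')
for o in capfind(im,c,60): print(o)
E
```

```text
(40, 70.3, 37.6, array([ 0.3883422, -0.195848 ]), np.float64(0.001603338059116604), array([269., 112.]))
(40, 78.4, 38.2, array([ 0.40596933, -0.31516255]), np.float64(-0.8498526538898188), array([143., 135.]))
(20, 73.1, 21.6, array([ 0.41294258, -0.06747946]), np.float64(0.9283437343816149), array([401., 137.]))
(40, 81.3, 41.6, array([ 0.50031605, -0.23438873]), np.float64(-0.7288341531617922), array([235., 235.]))
(25, 83.2, 25.7, array([ 0.54230453, -0.34600234]), np.float64(-0.8657781574714108), array([133., 270.]))
top
(25, 72.8, 24.8, array([ 0.54006165, -0.34657378]), np.float64(-0.8534101044739463), array([421., 239.]))
(40, 75.8, 39.7, array([ 0.49904479, -0.23489248]), np.float64(-0.7245220958827902), array([371., 257.]))
(30, 75.1, 30.2, array([ 0.40319149, -0.31879831]), np.float64(-0.7818946418253946), array([410., 300.]))
(20, 70.6, 20.2, array([ 0.41114705, -0.06976359]), np.float64(0.9120624990574155), array([300., 301.]))
(35, 68.9, 34.7, array([ 0.38834128, -0.19754626]), np.float64(0.03713399055779082), array([355., 310.]))
```

Run:
```python
from h import *
move([0.412,-0.0685,0.13],0.92)
```

```text
shift [-69.  111.4  78. ] turn [-0.001 -0.922 -0.   ] t 7.57
```

Request:
send_rows(steps=[-69,80,78,0,-0.6,0,0.5,-69,80,78,0,-0.6,0,0.5,-69,80,78,0,-0.6,0,0.5,-69,111,78,0,-0.6,0,0.5,-69,111,78,0,-0.6,0,0.5])

```text
clock: 7.98
eef_pos: [0.4045, -0.0649, 0.1245]
orientation: [-1.559, 0.009, 0.607]
ft_force: [-0.9, -0.5, 0.4]
grip_width: 0.0428
```

Request:
send_rows(steps=[0,0,0,0,-0.32,0,0.5,0,0,0,0,-0.32,0,0.5,0,0,0,0,-0.32,0,0.5,0,0,0,0,-0.32,0,0.5])

```text
clock: 8.32
eef_pos: [0.4121, -0.068, 0.1304]
orientation: [-1.57, -0.0, 0.921]
ft_force: [-0.5, 0.7, -0.1]
grip_width: 0.0433
```

Run:
```python
from h import *
im,c=wsnap('w10.png')
s=arm.get_state();print(s['eef_pos'],s['orientation'],s['clock'])
move([0.412,-0.0685,0.13],0.92)
print(capfind(im,c))
cv2.imwrite('pics/w10a.png',cv2.resize(im[150:350,220:420,::-1],None,fx=3,fy=3,interpolation=cv2.INTER_CUBIC))
```

```text
[ 0.41225108 -0.06820715  0.13047652] [-1.57043842e+00 -1.96619880e-04  9.17950258e-01] 8.3667
shift [-0.4  0.5  0. ] turn [-0.    -0.002  0.   ] t 8.37
[(20, 72.3, 20.4, array([ 0.41325652, -0.06834097]), np.float64(0.9135933506310203), array([322., 238.]))]
```

View pics/w10a.png

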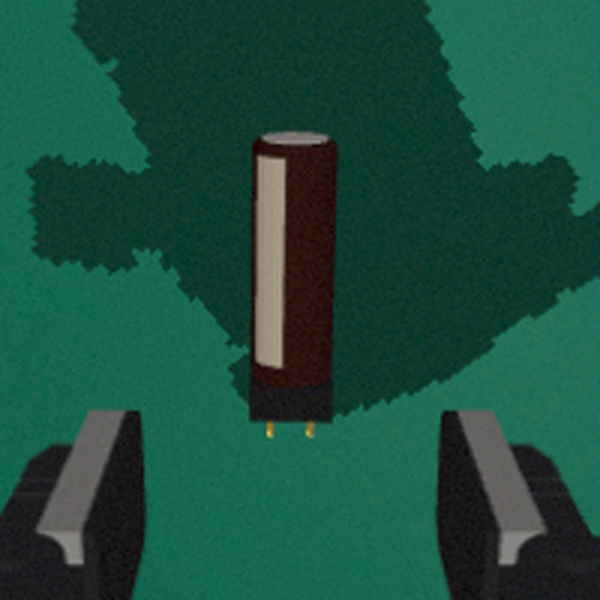

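```bash
cat >> h.py <<'E'
def axial(c,T,crop,pts,R):
    """pts: list of (u,v,xlocal,z); prints tool-frame offset of cap origin from TCP along tool x, z (mm)"""
    for (u,v,xl,z) in pts:
        P=plane(c,np.array([[u,v]])/crop[2]+crop[:2],z)[0]; q=T[:3,:3].T@(P-T[:3,3])*1000
        print('x_off',round(q[0]-xl,1),'z',round(q[2],1))
E
python3 - <<'E'
from h import *
T=tool();c=cam('wrist',T)
axial(c,T,(220,150,3),[(293,388,28,.02),(291,421,37,.02),(295,145,-30,.02),(295,131,-30,.0)],.01)
E
```

```text
x_off 0.0 z -0.6
x_off -0.3 z -1.1
x_off -0.8 z -0.2
x_off -0.9 z -0.1
```

Request:
send_rows(steps=[0,35,-0.5,0,0,0,0.5,0,70,-0.5,0,0,0,0.5,0,100,-0.5,0,0,0,0.5,0,113,-0.5,0,0,0,0.5,0,113,-0.5,0,0,0,0.5], squeeze=50)

```text
clock: 8.78
eef_pos: [0.4116, -0.0688, 0.0157]
orientation: [-1.567, 0.001, 0.916]
ft_force: [-0.7, 0.9, 0.7]
grip_width: 0.0424
```

Request:
send_rows(steps=[0,0,0,0,0,0,0.7,0,0,0,0,0,0,1,0,0,0,0,0,0,1,0,0,0,0,0,0,1,0,0,0,0,0,0,1])

```text
clock: 9.2
eef_pos: [0.4137, -0.0699, 0.0182]
orientation: [-1.572, -0.001, 0.917]
ft_force: [-0.4, -0.3, -0.8]
grip_width: 0.0182
```

Run:
```python
from h import *
im,c=wsnap('w11.png')
s=arm.get_state();print(s['eef_pos'],s['orientation'],s['clock'],s['grip_width'],s['ft_force'])
cv2.imwrite('pics/w11a.png',cv2.resize(im[200:400,220:420,::-1],None,fx=3,fy=3,interpolation=cv2.INTER_CUBIC))
```

```text
[ 0.41367747 -0.06995206  0.01815407] [-1.57217733e+00 -7.01993705e-04  9.17055286e-01] 9.25 0.017549136518401728 [ 0.58609809  0.54118964 -0.35494577]
```

View pics/w11a.png

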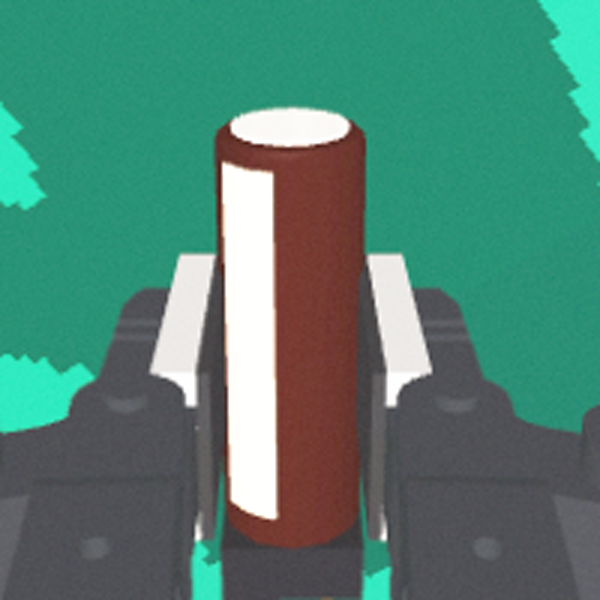

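Run:
```python
from h import *
T=tool();c=cam('wrist',T)
axial(c,T,(220,200,3),[(293,547,28,.02),(290,147,-30,.02),(290,108,-30,.0)],.01)
move([0.5,0.0,0.15],-.025)
```

```text
x_off 0.8 z -0.9
x_off -0.4 z -1.3
x_off 0.1 z -1.3
shift [ 108.1 -131.7  -26.2] turn [0.001 0.942 0.001] t 9.25
```

Request:
send_rows(steps=[0,-40,0,0,0,0,1,0,-80,0,0,0.1,0,1,30,-130,-5,0,0.22,0,1,60,-130,-15,0,0.34,0,1,90,-130,-25,0,0.46,0,1])

```text
clock: 9.67
eef_pos: [0.4925, -0.0134, 0.1531]
orientation: [-1.577, -0.01, 0.45]
ft_force: [0.8, -1.3, 0.3]
grip_width: 0.0174
```

Run:
```python
from h import *
move([0.605,0.169,0.15],-.025)
```

```text
shift [180.6   4.3 115.5] turn [0.004 0.475 0.011] t 9.67
```

Request:
send_rows(steps=[180,4,115,0.004,0.475,0.01,1,180,4,115,0.004,0.475,0.01,1,180,4,115,0.004,0.475,0.01,1,180,4,115,0.004,0.475,0.01,1,180,4,115,0.004,0.475,0.01,1])

```text
clock: 10.08
eef_pos: [0.593, 0.1603, 0.1441]
orientation: [-1.569, 0.01, -0.022]
ft_force: [1.3, -0.4, 0.2]
grip_width: 0.0182
```

Run:
```python
from h import *
move([0.605,0.169,0.15],-.025)
```

```text
shift [11.7 -6.1  9. ] turn [-0.001  0.003 -0.01 ] t 10.08
```

Request:
send_rows(steps=[10,-4,4,0,0,-0.005,1,10,-4,4,0,0,-0.005,1,10,-4,4,0,0,-0.005,1])

```text
clock: 10.33
eef_pos: [0.6022, 0.1626, 0.1477]
orientation: [-1.57, 0.006, -0.017]
ft_force: [-0.5, -0.8, -0.3]
grip_width: 0.0182
```

Run:
```python
from h import *
im,c=wsnap('w12.png')
s=arm.get_state();print(s['eef_pos'],s['orientation'],s['clock'],s['grip_width'],s['ft_force'])
move([0.605,0.169,0.15],-.025)
```

```text
[0.60139497 0.16172771 0.14742327] [-1.57012258  0.00701132 -0.01792966] 10.3833 0.01785182089346023 [-0.45429516 -0.76446592 -0.16533162]
shift [ 3.5 -2.6  7.3] turn [-0.001  0.007 -0.007] t 10.38
```

View pics/w12.png

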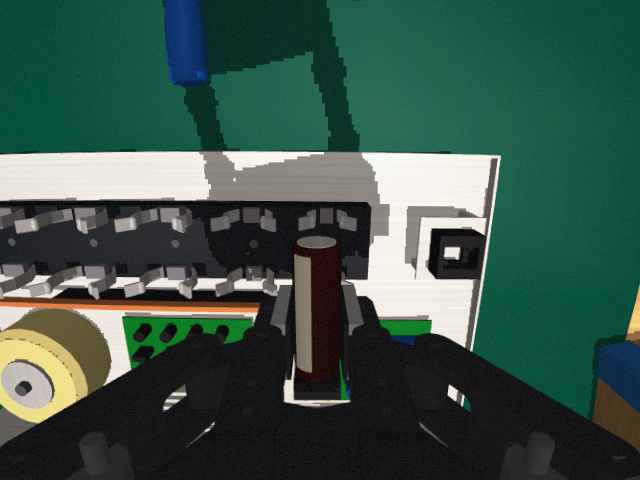

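Run:
```python
from seats import *
im=cv2.imread('pics/w12.png')
cv2.imwrite('pics/w12a.png',cv2.resize(im[190:310,200:400],None,fx=4,fy=4,interpolation=cv2.INTER_CUBIC))
cv2.imwrite('pics/w12b.png',cv2.resize(im[190:310,0:200],None,fx=4,fy=4,interpolation=cv2.INTER_CUBIC))
```

```text
(no output)
```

View pics/w12a.png

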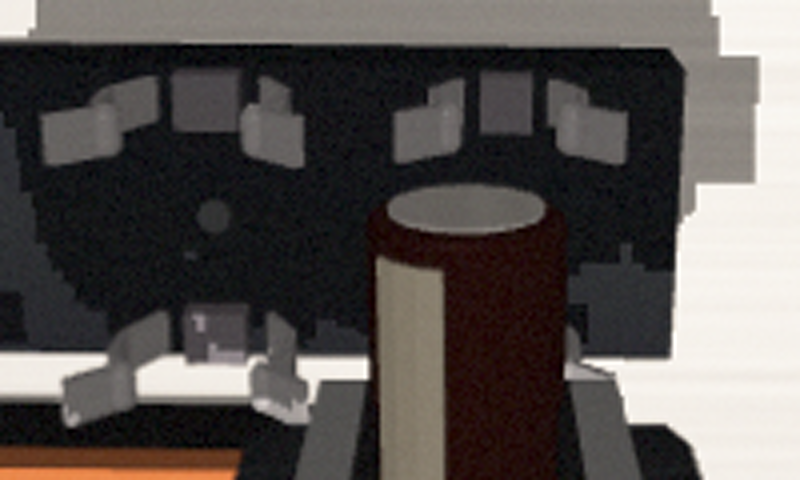

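View pics/w12b.png

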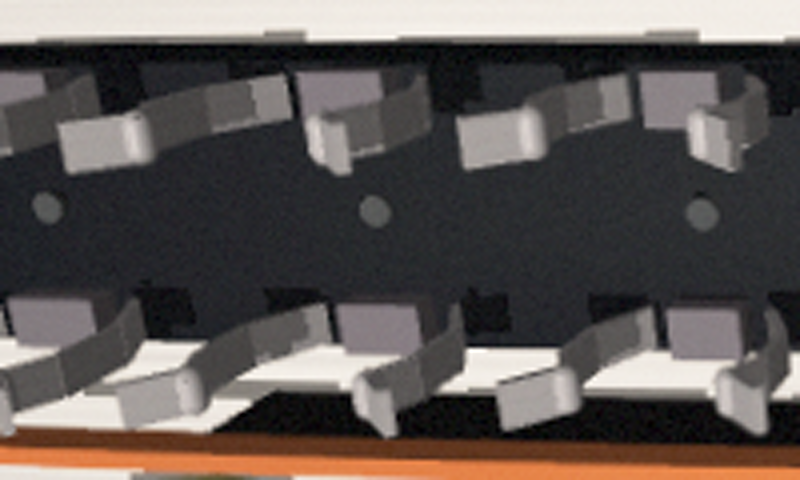

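Run:
```python
from seats import *
T=tool();c=cam('wrist',T)
a=np.array([[213,216]])/4+[200,190]; b=np.array([[703,214],[375,211],[47,208]])/4+[0,190]
P=plane(c,np.r_[a,b],.0265)
yl=np.array([-52.5,-110,-172.5,-240])/1000
for i in(0,1): print(np.polyfit(yl,P[:,i],1), P[:,i]-np.polyval(np.polyfit(yl,P[:,i],1),yl))
for u,v,z in((510,130,.055),(506,102,.034)):
    Q=plane(c,np.array([[u,v]])/4+[200,190],z)[0];print(Q)
# held cap
axial(c,T,(200,190,4),[(466,232,-30,T[2,3]+.002),(466,184,-30,T[2,3]-.018)],0)
```

```text
[0.02662313 0.60667588] [-4.04771337e-05  5.82666095e-05  2.19308751e-07 -1.80087845e-05]
[1.00811143 0.16786824] [-1.60785752e-04  2.50050506e-04 -3.49516645e-05 -5.43130900e-05]
[0.58364062 0.16845154 0.055     ]
[0.58345151 0.16841155 0.034     ]
x_off 0.3 z -0.7
x_off 1.2 z -0.7
```

Run:
```python
from h import *
move([0.606,0.169,0.085],-.026)
```

```text
shift [ 4.9 62.4  7.3] turn [-0.001  0.008 -0.007] t 10.38
```

Request:
send_rows(steps=[5,0,7,0,0.008,-0.007,1,5,30,7,0,0.008,-0.007,1,5,50,7,0,0.008,-0.007,1,5,62,7,0,0.008,-0.007,1,5,62,7,0,0.008,-0.007,1])

```text
clock: 10.8
eef_pos: [0.6039, 0.168, 0.0823]
orientation: [-1.571, 0.005, -0.027]
ft_force: [-0.5, -0.3, -1.2]
grip_width: 0.0182
```

Run:
```python
from h import *
im,c=wsnap('w13.png')
move([0.606,0.169,0.085],-.026)
cv2.imwrite('pics/w13a.png',cv2.resize(im[180:380,200:440,::-1],None,fx=3,fy=3,interpolation=cv2.INTER_CUBIC))
```

```text
shift [ 0.6 -0.8  0.6] turn [-0.001 -0.001 -0.002] t 10.85
```

View pics/w13a.png

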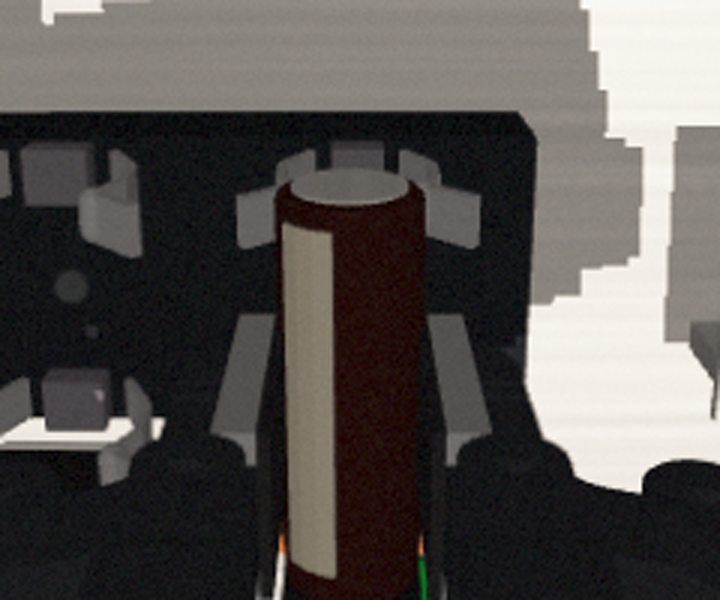

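Request:
send_rows(steps=[0.6,5,1.4,0,0,0,1,0.6,12,1.4,0,0,0,1,0.6,18,1.4,0,0,0,1,0.6,22,1.4,0,0,0,1], squeeze=70)

```text
clock: 11.18
eef_pos: [0.6087, 0.1706, 0.0645]
orientation: [-1.57, -0.003, -0.025]
ft_force: [-1.8, -3.0, 7.3]
grip_width: 0.0172
```

Request:
send_rows(steps=[0,3,0,0,0,0,1,0,6,0,0,0,0,1,0,9,0,0,0,0,1,0,9,0,0,0,0,1])

```text
clock: 11.52
eef_pos: [0.6093, 0.1699, 0.0555]
orientation: [-1.571, -0.005, -0.026]
ft_force: [2.6, -3.1, 0.1]
grip_width: 0.0176
```

Run:
```python
from h import *
im,c=wsnap('w14.png')
s=arm.get_state();print(s['ft_force'],s['grip_width'])
move([0.606,0.1698,0.050],-.026)
cv2.imwrite('pics/w14a.png',cv2.resize(im[180:380,200:440,::-1],None,fx=3,fy=3,interpolation=cv2.INTER_CUBIC))
```

```text
[ 1.3966798  -3.74649529 -0.3573851 ] 0.01759674127038344
shift [-3.3  5.3 -0.2] turn [-0.     0.     0.005] t 11.57
```

View pics/w14a.png

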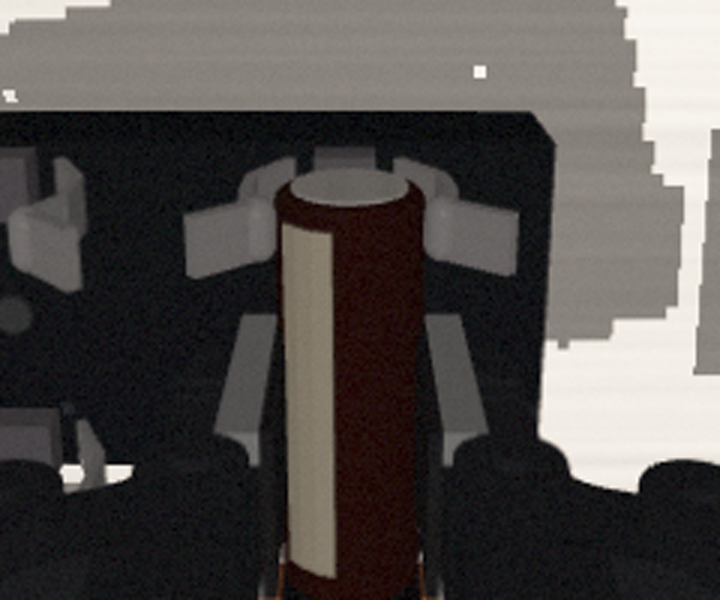

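Request:
send_rows(steps=[-1.5,0,0,0,0,0,1,-3,1,0,0,0,0,1,-3,3,0,0,0,0,1,-3,5,0,0,0,0,1,-3,5.5,0,0,0,0,1])

```text
clock: 11.98
eef_pos: [0.6059, 0.1702, 0.05]
orientation: [-1.57, -0.003, -0.025]
ft_force: [0.7, -6.1, 6.0]
grip_width: 0.0172
```

Run:
```python
from h import *
im,c=wsnap('w15.png')
s=arm.get_state();print(s['ft_force'],s['grip_width'])
move([0.606,0.1698,0.050],-.026)
cv2.imwrite('pics/w15a.png',cv2.resize(im[180:420,200:440,::-1],None,fx=2.5,fy=2.5,interpolation=cv2.INTER_CUBIC))
T=tool();c=cam('wrist',T);print(proj(c,[[.606,.17,.042]]))
```

```text
[ 1.27182993 -5.0841963   2.43709207] 0.017465163545220447
shift [ 0.2  0.  -0.4] turn [-0.     0.001  0.003] t 12.03
[[317.68999276 308.40788386]]
```

View pics/w15a.png

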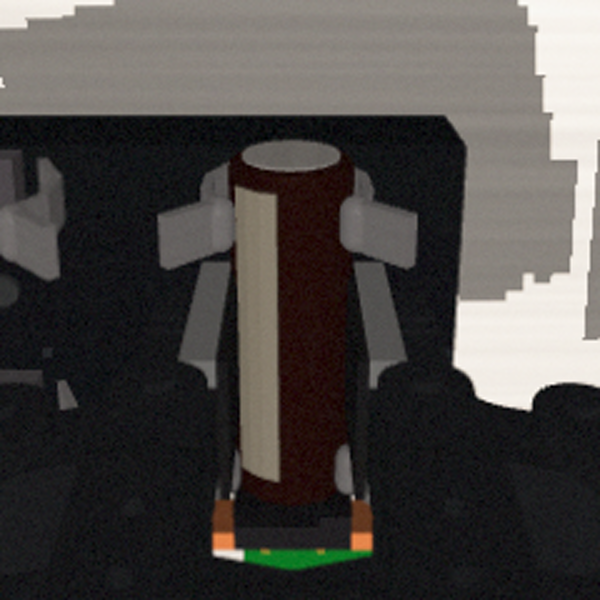

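Request:
send_rows(steps=[0,1,-0.4,0,0,0,1,0,2,-0.4,0,0,0,1,0,2,-0.4,0,0,0,1])

```text
clock: 12.28
eef_pos: [0.6059, 0.1702, 0.0499]
orientation: [-1.57, -0.003, -0.025]
ft_force: [-2.9, -5.5, 12.3]
grip_width: 0.0172
```

Request:
send_rows(steps=[0,-2,0,0,0,0,0.7,0,-2,0,0,0,0,0.6,0,-2,0,0,0,0,0.6,0,-30,0,0,0,0,0.6,0,-65,0,0,0,0,0.6])

```text
clock: 12.7
eef_pos: [0.6004, 0.1703, 0.1081]
orientation: [-1.571, 0.009, -0.026]
ft_force: [1.1, -0.2, -0.1]
grip_width: 0.0343
```

Request:
send_rows(steps=[-15,-35,0,0,0,0,0.5,-15,-35,0,0,0,0,0.5,-15,-35,0,0,0,0,0.5,-15,-35,0,0,0,0,0.5])

```text
clock: 13.03
eef_pos: [0.5891, 0.1712, 0.1468]
orientation: [-1.569, -0.001, -0.025]
ft_force: [0.4, 0.8, -0.5]
grip_width: 0.0426
```

Run:
```python
from h import *
im,c=wsnap('w16.png')
s=arm.get_state();print(s['eef_pos'],s['orientation'],s['ft_force'],s['grip_width'],s['clock'])
im=snap('side','s16.png'); cv2.imwrite('pics/s16a.png',cv2.resize(im[220:400,100:340,::-1],None,fx=3,fy=3,interpolation=cv2.INTER_CUBIC))
```

```text
[0.58854869 0.17089372 0.14587547] [-1.56959982e+00  8.41138317e-04 -2.55620380e-02] [ 0.57768165 -0.73439558 -0.1691745 ] 0.04279126048954855 13.0833
```

View pics/w16.png

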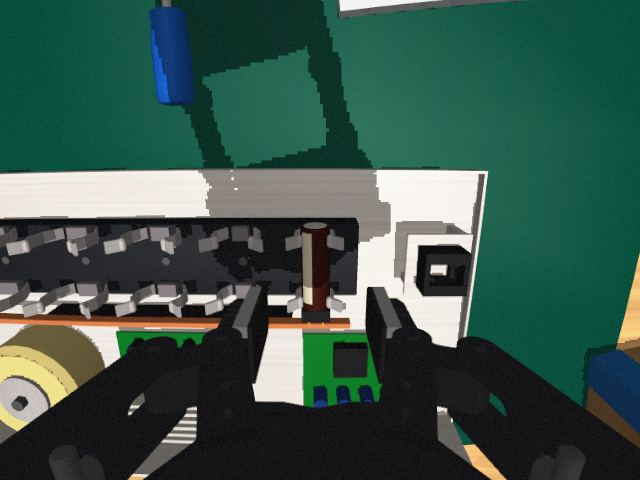

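View pics/s16a.png

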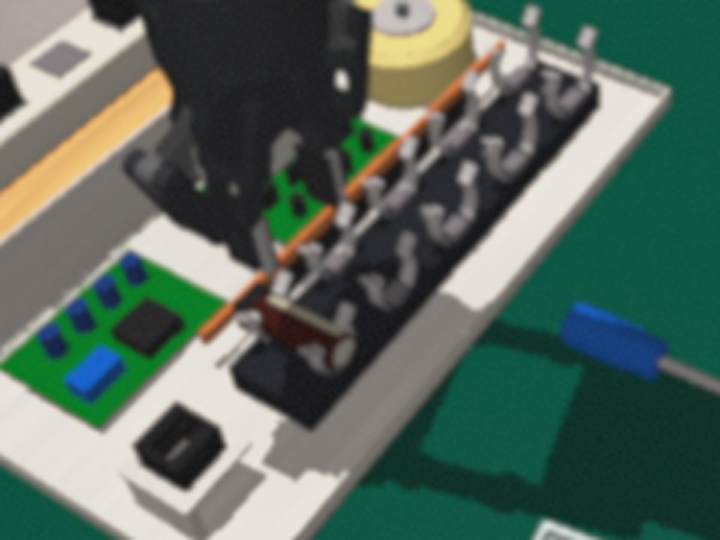

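Run:
```python
from h import *
im=cv2.imread('pics/w16.png')
cv2.imwrite('pics/w16a.png',cv2.resize(im[205:345,220:380],None,fx=5,fy=5,interpolation=cv2.INTER_CUBIC)[:,:800])
```

```text
(no output)
```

View pics/w16a.png

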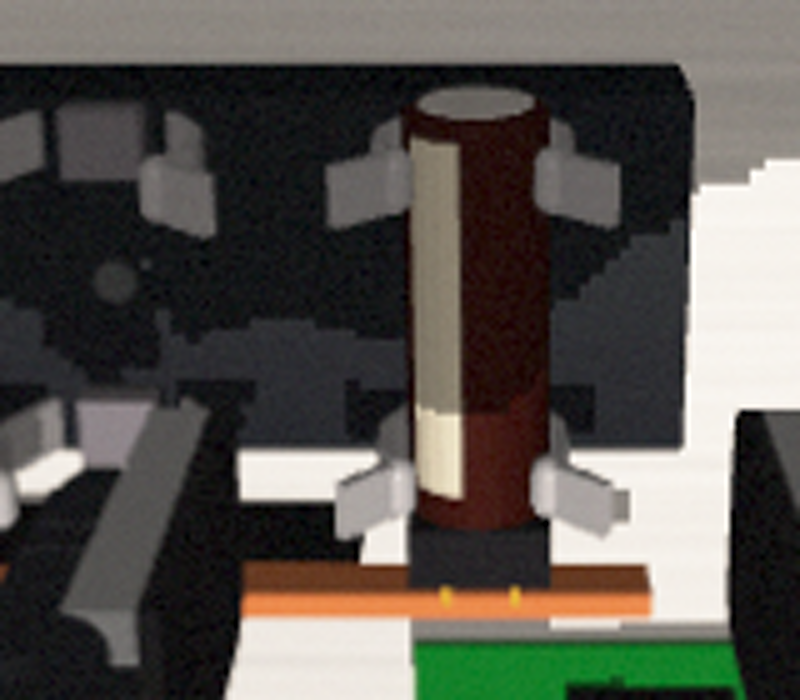

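Run:
```python
from h import *
T=tool();c=cam('wrist',T);f=lambda u,v,z:plane(c,np.array([[u,v]])/5+[220,205],z)[0]
print(arm.get_state()['eef_pos'])
print('end',f(477,118,.052)+[.03,0,0], f(477,86,.032)+[.03,0,0],'head',f(480,528,.052)-[.028,0,0],f(480,586,.052)-[.037,0,0])
print('rail near edge top',f(300,66,.026)+[.028,0,0],'far',f(300,447,.026)-[.028,0,0])
print('dot25',f(114,283,.0265))
# clips symmetric: near mouth and far mouth tops: near bottom edge
print('clip',f(470,190,.055),f(480,500,.055),(f(470,190,.055)+f(480,500,.055))/2)
```

```text
[0.58832848 0.17073461 0.14530204]
end [0.6051038  0.16979725 0.052     ] [0.60553872 0.16975413 0.032     ] head [0.60526105 0.16864841 0.052     ] [0.60521747 0.16841194 0.052     ]
rail near edge top [0.60134201 0.14460213 0.026     ] far [0.60432073 0.14136201 0.026     ]
dot25 [0.60513186 0.11542168 0.0265    ]
clip [0.58382623 0.16867122 0.055     ] [0.62752613 0.16879959 0.055     ] [0.60567618 0.16873541 0.055     ]
```

Run:
```python
from h import *
move([0.541,-0.346,0.14],-.86)
```

```text
shift [ -34.1    4.9 -517.8] turn [-0.     0.834 -0.002] t 13.13
```

Request:
send_rows(steps=[-34,0,-518,0,0.5,0,0.45,-34,0,-518,0,0.5,0,0.45,-34,0,-518,0,0.5,0,0.45,-34,0,-518,0,0.5,0,0.45,-34,0,-518,0,0.5,0,0.45])

```text
clock: 13.55
eef_pos: [0.5692, -0.038, 0.1449]
orientation: [-1.57, 0.002, -0.529]
ft_force: [1.1, -0.3, -0.2]
grip_width: 0.0467
```

Run:
```python
from h import *
move([0.541,-0.346,0.14],-.86)
```

```text
shift [ 131.2    4.3 -280. ] turn [-0.001  0.331 -0.003] t 13.55
```

Request:
send_rows(steps=[131,4,-280,0,0.33,0,0.45,131,4,-280,0,0.33,0,0.45,131,4,-280,0,0.33,0,0.45,131,4,-280,0,0.33,0,0.45,131,4,-280,0,0.33,0,0.45])

```text
clock: 13.97
eef_pos: [0.5509, -0.2456, 0.1418]
orientation: [-1.569, 0.003, -0.856]
ft_force: [0.9, 0.2, -0.3]
grip_width: 0.047
```

Run:
```python
from h import *
move([0.541,-0.346,0.14],-.86)
```

```text
shift [ 69.4   1.5 -73.3] turn [-0.001  0.004 -0.003] t 13.97
```

Request:
send_rows(steps=[64,1,-69,0,0,0,0.45,64,1,-69,0,0,0,0.45,64,1,-69,0,0,0,0.45,64,1,-69,0,0,0,0.45,64,1,-69,0,0,0,0.45])

```text
clock: 14.38
eef_pos: [0.5412, -0.3371, 0.1409]
orientation: [-1.568, 0.004, -0.858]
ft_force: [-0.1, 0.7, -0.7]
grip_width: 0.047
```

Run:
```python
from h import *
im,c=wsnap('w17.png')
move([0.541,-0.346,0.14],-.86)
print(capfind(im,c))
```

```text
shift [ 7.2  1.1 -7. ] turn [-0.002  0.004 -0.004] t 14.43
[(25, 74.3, 25.1, array([ 0.54179699, -0.34664893]), np.float64(-0.8590858999681507), array([313., 244.]))]
```

View pics/w17.png

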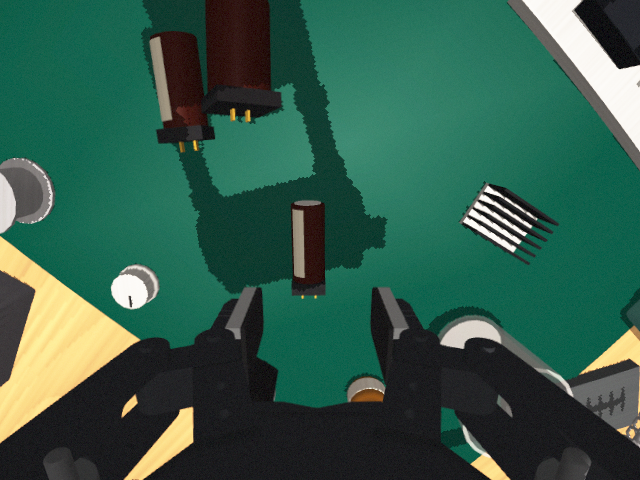

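Run:
```python
from h import *
c=cam('top'); 
print('beaker',plane(c,[[412,172]],.01),plane(c,[[418,160]],.085),'fan',plane(c,[[484,218]],.03),'flux',plane(c,[[452,186]],.02))
T=tool();c=cam('wrist',T)
im=cv2.imread('pics/w17.png')
cv2.imwrite('pics/w17a.png',cv2.resize(im[170:320,220:400],None,fx=4,fy=4,interpolation=cv2.INTER_CUBIC))
```

```text
beaker [[ 0.70266646 -0.33051349  0.01      ]] [[ 0.70867384 -0.33031552  0.085     ]] fan [[ 0.58878285 -0.48649336  0.03      ]] flux [[ 0.66609271 -0.419777    0.02      ]]
```

View pics/w17a.png

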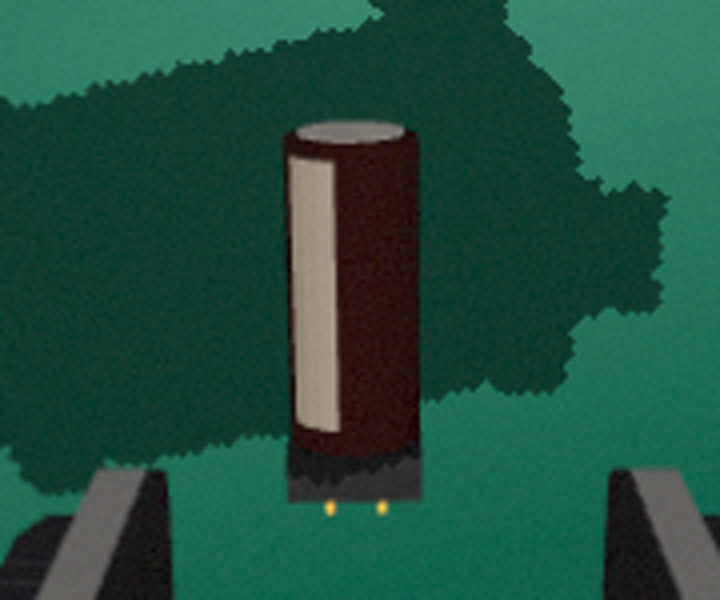

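Run:
```python
from h import *
T=tool();c=cam('wrist',T);print(T[:3,3])
axial(c,T,(220,170,4),[(352,455,28,.025),(354,500,37,.025),(350,144,-30,.025),(350,121,-30,0)],0)
move([0.541,-0.346,0.018],-.859)
```

```text
[ 0.54156479 -0.33601886  0.14112231]
x_off 6.8 z -5.8
x_off 6.9 z -5.5
x_off 6.6 z -5.8
x_off 6.8 z -6.3
shift [  7.6 123.1  -7.3] turn [-0.002  0.003 -0.004] t 14.43
```

Request:
send_rows(steps=[6.8,35,-5,0,0,-0.004,0.45,6.8,70,-5,0,0,-0.004,0.45,6.8,100,-5,0,0,-0.004,0.45,6.8,120,-5,0,0,-0.004,0.45,6.8,123,-5,0,0,-0.004,0.45], squeeze=60)

```text
clock: 14.85
eef_pos: [0.5399, -0.3404, 0.0143]
orientation: [-1.57, 0.007, -0.853]
ft_force: [-0.7, 0.5, -0.6]
grip_width: 0.0471
```

Request:
send_rows(steps=[0,0,0,0,0,0,0.5,0,0,0,0,0,0,0.8,0,0,0,0,0,0,1,0,0,0,0,0,0,1,0,0,0,0,0,0,1])

```text
clock: 15.27
eef_pos: [0.5446, -0.3467, 0.0219]
orientation: [-1.567, -0.008, -0.856]
ft_force: [1.1, 0.1, 1.7]
grip_width: 0.0231
```

Run:
```python
from h import *
im,c=wsnap('w18.png')
s=arm.get_state();print(s['eef_pos'],s['orientation'],s['clock'],s['grip_width'],s['ft_force'])
cv2.imwrite('pics/w18a.png',cv2.resize(im[200:400,220:420,::-1],None,fx=3,fy=3,interpolation=cv2.INTER_CUBIC))
move([0.541,-0.346,0.14],-.859)
```

```text
[ 0.54462728 -0.34666595  0.02186299] [-1.56721353 -0.00749498 -0.85600307] 15.3167 0.02291453527091441 [0.86818224 0.77428022 3.57373773]
shift [  -2.  -118.2   -1.9] turn [-0.004  0.003  0.007] t 15.32
```

View pics/w18a.png

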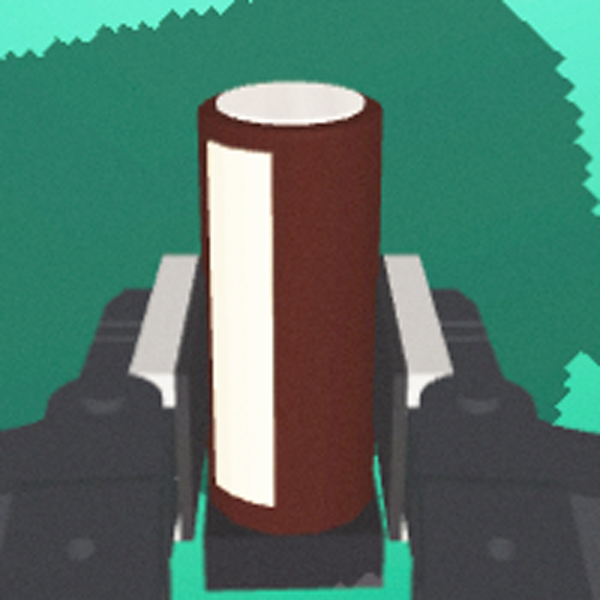

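Run:
```python
from h import *
T=tool();c=cam('wrist',T)
axial(c,T,(220,200,3),[(292,534,28,.025),(294,588,37,.025),(290,124,-30,.025),(290,82,-30,.0)],.01)
move([0.53,-0.25,0.16],-.6)
```

```text
x_off -1.2 z 0.7
x_off -0.9 z 1.0
x_off -2.6 z 0.5
x_off -1.7 z 0.5
shift [ -81.6 -138.6   52.8] turn [-0.003 -0.256  0.008] t 15.32
```

Request:
send_rows(steps=[0,-40,0,0,0,0,1,0,-80,0,0,0,0,1,0,-120,0,0,0,0,1,-30,-140,25,0,-0.1,0,1,-60,-140,50,0,-0.2,0,1])

```text
clock: 15.73
eef_pos: [0.5456, -0.272, 0.1678]
orientation: [-1.568, -0.021, -0.655]
ft_force: [0.3, 0.2, -0.8]
grip_width: 0.023
```

Run:
```python
from h import *
move([0.58,-0.0,0.16],-.026)
print(arm.get_state()['grip_width'])
```

```text
shift [-138.7    5.7  236.6] turn [ 0.003 -0.629  0.021] t 15.73
0.0229645876137032
```

Request:
send_rows(steps=[-137,6,232,0.003,-0.62,0.02,1,-137,6,232,0.003,-0.62,0.02,1,-137,6,232,0.003,-0.62,0.02,1,-137,6,232,0.003,-0.62,0.02,1,-137,6,232,0.003,-0.62,0.02,1])

```text
clock: 16.15
eef_pos: [0.5665, -0.0593, 0.1557]
orientation: [-1.564, 0.012, -0.03]
ft_force: [0.7, 0.4, -0.8]
grip_width: 0.0226
```

Run:
```python
from h import *
move([0.606,0.117,0.15],-.026)
```

```text
shift [ 34.2   6.6 177.4] turn [-0.007 -0.004 -0.012] t 16.15
```

Request:
send_rows(steps=[32,6,165,0,0,-0.01,1,32,6,165,0,0,-0.01,1,32,6,165,0,0,-0.01,1,32,6,165,0,0,-0.01,1,32,6,165,0,0,-0.01,1])

```text
clock: 16.57
eef_pos: [0.6057, 0.1098, 0.1507]
orientation: [-1.559, -0.0, -0.031]
ft_force: [-0.6, -0.8, 0.7]
grip_width: 0.023
```

Request:
send_rows(steps=[0,0,0,0,0,0,1,0,0,0,0,0,0,1])

```text
clock: 16.73
eef_pos: [0.604, 0.1027, 0.1498]
orientation: [-1.564, 0.003, -0.035]
ft_force: [-0.5, -0.9, -0.3]
grip_width: 0.0227
```

Run:
```python
from h import *
s=arm.get_state();print(s['eef_pos'],s['orientation'])
move([0.606,0.117,0.10],-.026)
```

```text
[0.60400709 0.10268741 0.14980327] [-1.56413782  0.00336567 -0.03467701]
shift [ 1.7 49.9 14. ] turn [-0.007 -0.009 -0.003] t 16.73
```

Request:
send_rows(steps=[1.7,10,7,-0.007,0.009,-0.003,1,1.7,25,14,-0.007,0.009,-0.003,1,1.7,45,14,-0.007,0.009,-0.003,1,1.7,50,14,-0.007,0.009,-0.003,1,1.7,50,14,-0.007,0.009,-0.003,1])

```text
clock: 17.15
eef_pos: [0.6042, 0.115, 0.0977]
orientation: [-1.572, 0.005, -0.047]
ft_force: [-1.0, -0.9, -0.7]
grip_width: 0.0225
```

Request:
send_rows(steps=[0,0,0,0,0,0,1,0,0,0,0,0,0,1])

```text
clock: 17.32
eef_pos: [0.6072, 0.1162, 0.101]
orientation: [-1.57, -0.002, -0.046]
ft_force: [0.3, -0.2, -0.4]
grip_width: 0.0228
```

Run:
```python
from h import *
im,c=wsnap('w19.png')
s=arm.get_state();print(s['eef_pos'],s['orientation'],s['ft_force'])
move([0.606,0.117,0.08],-.026)
cv2.imwrite('pics/w19a.png',cv2.resize(im[180:380,200:440,::-1],None,fx=3,fy=3,interpolation=cv2.INTER_CUBIC))
```

```text
[0.60746146 0.11647778 0.10121778] [-1.57006867 -0.00218873 -0.0459568 ] [-0.24917508  0.17806614 -0.07075597]
shift [-1.5 21.2  0.4] turn [-0.001 -0.02   0.002] t 17.37
```

View pics/w19a.png

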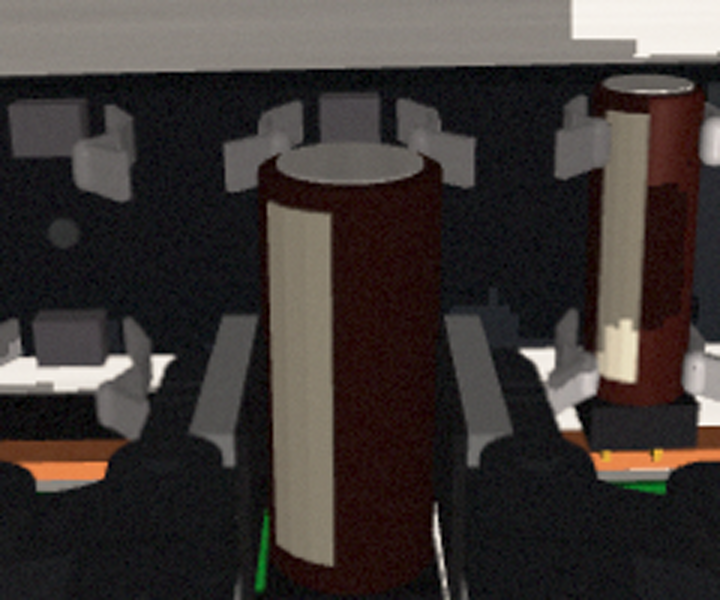

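Run:
```python
from h import *
T=tool();c=cam('wrist',T);z=T[2,3]
axial(c,T,(200,180,3),[(350,184,-30,z+.0031),(350,143,-30,z-.022)],0)
f=lambda u,v,z:plane(c,np.array([[u,v]])/3+[200,180],z)[0]
print(f(63,233,.0265))
```

```text
x_off -2.7 z -0.6
x_off -1.5 z -0.6
[0.60526145 0.0581802  0.0265    ]
```

Request:
send_rows(steps=[-1,10,0.4,0,-0.02,0.002,1,-1,20,0.4,0,-0.02,0.002,1,-1,25,0.4,0,-0.02,0.002,1,-1,28,0.4,0,-0.02,0.002,1,-1,31,0.4,0,-0.02,0.002,1], squeeze=80)

```text
clock: 17.78
eef_pos: [0.6061, 0.1173, 0.0692]
orientation: [-1.571, 0.001, -0.024]
ft_force: [-1.4, -1.9, 8.4]
grip_width: 0.0221
```

Run:
```python
from h import *
s=arm.get_state();print(s['eef_pos'],s['orientation'],s['ft_force'])
move([0.6063,0.1168,0.054],-.026)
```

```text
[0.60614663 0.11731069 0.06924371] [-1.57109032e+00  1.10378387e-03 -2.43693417e-02] [-1.41387928 -1.90542301  8.41533553]
shift [ 0.2 15.2 -0.5] turn [ 0.     0.002 -0.001] t 17.78
```

Request:
send_rows(steps=[0,4,-0.2,0,0,0,1,0,8,-0.2,0,0,0,1,0,11,-0.2,0,0,0,1,0,14,-0.2,0,0,0,1,0,16,-0.2,0,0,0,1])

```text
clock: 18.2
eef_pos: [0.606, 0.1171, 0.0536]
orientation: [-1.571, 0.001, -0.025]
ft_force: [-3.2, -3.7, 17.7]
grip_width: 0.0221
```

Request:
send_rows(steps=[0,1,0,0,0,0,1,0,1,0,0,0,0,1])

```text
clock: 18.37
eef_pos: [0.606, 0.1171, 0.0537]
orientation: [-1.571, 0.002, -0.024]
ft_force: [-3.0, -2.9, 10.9]
grip_width: 0.022
```

Run:
```python
from h import *
s=arm.get_state();print(s['eef_pos'],s['orientation'],s['ft_force'])
move([0.6063,0.1168,0.054],-.026)
```

```text
[0.60600476 0.11714472 0.05368692] [-1.57101884  0.00179137 -0.02441127] [-2.96589572 -2.90946888 10.85263965]
shift [ 0.3 -0.3 -0.3] turn [ 0.     0.002 -0.002] t 18.37
```

Request:
send_rows(steps=[0,-2,0,0,0,0,0.65,0,-2,0,0,0,0,0.58,0,-2,0,0,0,0,0.58,0,-20,0,0,0,0,0.58,0,-55,0,0,0,0,0.58])

```text
clock: 18.78
eef_pos: [0.5998, 0.117, 0.1011]
orientation: [-1.572, 0.016, -0.025]
ft_force: [0.0, -0.1, 0.1]
grip_width: 0.0359
```

Request:
send_rows(steps=[-15,-45,0,0,0,0,0.45,-15,-45,0,0,0,0,0.45,-15,-45,0,0,0,0,0.45,-15,-45,0,0,0,0,0.45,-15,-45,0,0,0,0,0.45])

```text
clock: 19.2
eef_pos: [0.589, 0.1177, 0.1497]
orientation: [-1.571, 0.006, -0.025]
ft_force: [0.3, -0.5, -0.3]
grip_width: 0.0468
```

Run:
```python
from h import *
im,c=wsnap('w20.png')
s=arm.get_state();print(s['eef_pos'],s['orientation'],s['ft_force'])
move([0.49,-0.17,0.2],-.026)
cv2.imwrite('pics/w20a.png',cv2.resize(im[180:340,200:400,::-1],None,fx=4,fy=4,interpolation=cv2.INTER_CUBIC))
```

```text
[0.58882543 0.11759645 0.14927113] [-1.57093987  0.00674373 -0.02483113] [-0.34349245  0.27793148  1.15064872]
shift [ -92.   -50.1 -290. ] turn [ 0.     0.001 -0.007] t 19.25
```

View pics/w20a.png

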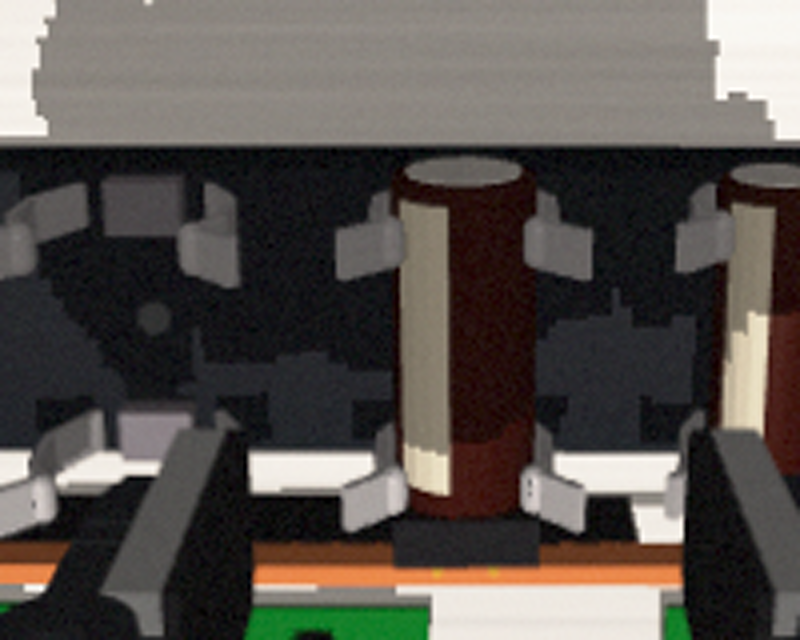

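Run:
```python
from h import *
T=tool();c=cam('wrist',T);f=lambda u,v,z:plane(c,np.array([[u,v]])/4+[200,180],z)[0]
print(f(464,188,.057)+[.03,0,0],f(466,519,.057)-[.028,0,0],f(466,567,.057)-[.037,0,0])
print((f(464,245,.0595)+f(464,498,.0595))/2, 'dot30',f(153,320,.0265))
```

```text
[0.60386535 0.11698408 0.057     ] [0.60403352 0.11583882 0.057     ] [0.60421062 0.11560775 0.057     ]
[0.60473259 0.11619728 0.0595    ] dot30 [0.60509075 0.05797484 0.0265    ]
```

Request:
send_rows(steps=[-92,-70,-290,0,0,-0.007,0.3,-92,-70,-290,0,0,-0.007,0.3,-92,-70,-290,0,0,-0.007,0.3,-92,-70,-290,0,0,-0.007,0.3,-92,-70,-290,0,0,-0.007,0.3])

```text
clock: 19.67
eef_pos: [0.5225, -0.0753, 0.1967]
orientation: [-1.57, -0.001, -0.024]
ft_force: [1.5, -0.7, 0.7]
grip_width: 0.0601
```

Request:
send_rows(steps=[-38,-10,-110,0,0,0,0.3,-38,-10,-110,0,0,0,0.3,-38,-10,-110,0,0,0,0.3,-38,-10,-110,0,0,0,0.3,-38,-10,-110,0,0,0,0.3])

```text
clock: 20.08
eef_pos: [0.4824, -0.1845, 0.2068]
orientation: [-1.569, -0.002, -0.029]
ft_force: [-0.4, 0.6, -0.5]
grip_width: 0.0594
```

Run:
```python
from h import *
im,c=wsnap('w21.png')
s=arm.get_state();print(s['eef_pos'],s['orientation'],s['clock'])
for o in capfind(im,c):print(o)
im=snap('top','t21.png');cv2.imwrite('pics/t21a.png',cv2.resize(im[180:360,240:500,::-1],None,fx=3,fy=3,interpolation=cv2.INTER_CUBIC))
print('top')
for o in capfind(im,cam('top'),60):print(o)
```

```text
[ 0.48278412 -0.18324999  0.2067307 ] [-1.56843473 -0.00217174 -0.02702375] 20.1333
(35, 70.9, 36.1, array([ 0.38844231, -0.19679887]), np.float64(0.02451447689677425), array([306., 107.]))
top
```

View pics/w21.png

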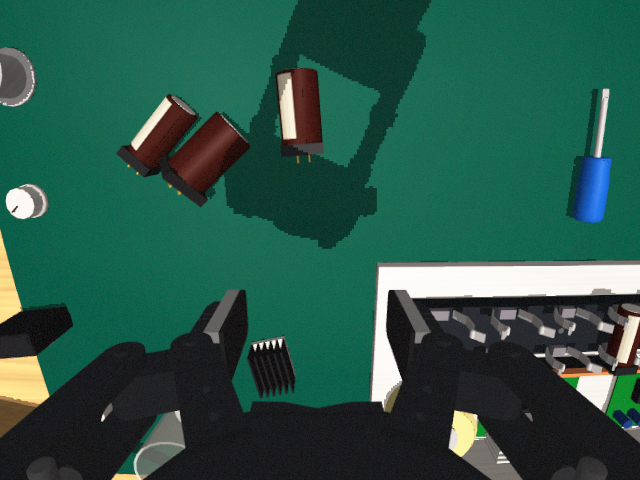

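View pics/t21a.png

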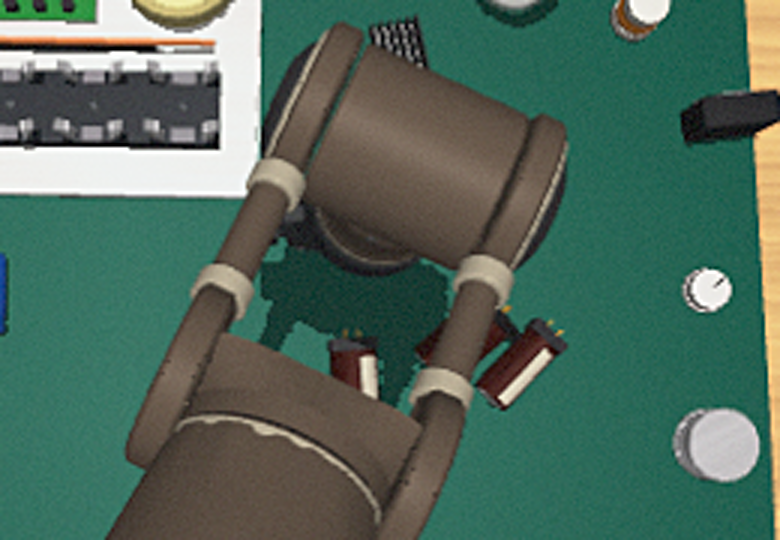

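Run:
```python
from h import *
move([0.388,-0.197,0.14],.03)
im=cv2.imread('pics/w21.png')
cv2.imwrite('pics/w21a.png',cv2.resize(im[70:220,90:260],None,fx=4,fy=4,interpolation=cv2.INTER_CUBIC))
```

```text
shift [-94.9  66.6 -17.1] turn [-0.002 -0.055  0.002] t 20.18
```

View pics/w21a.png

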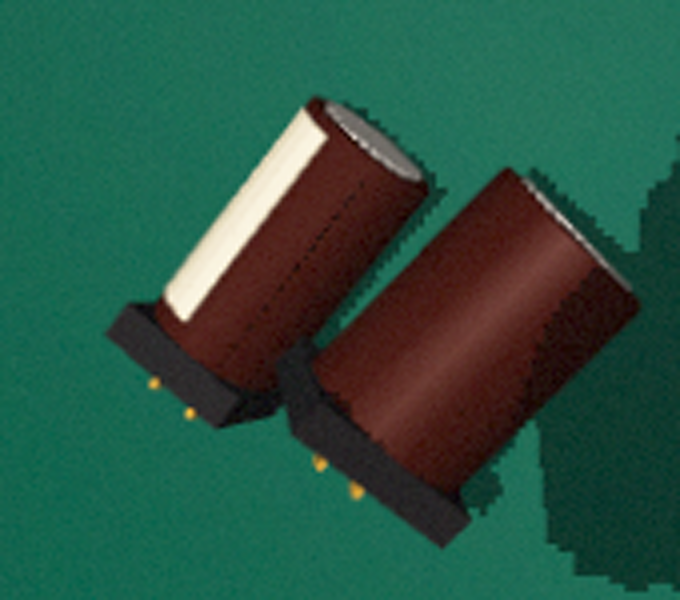

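Request:
send_rows(steps=[-40,20,-17,0,-0.055,0,0.25,-80,40,-17,0,-0.055,0,0.25,-92,60,-17,0,-0.055,0,0.25,-95,67,-17,0,-0.055,0,0.25,-95,67,-17,0,-0.055,0,0.25])

```text
clock: 20.6
eef_pos: [0.3862, -0.1952, 0.1381]
orientation: [-1.566, 0.001, 0.031]
ft_force: [-1.3, -0.1, 0.2]
grip_width: 0.064
```

Request:
send_rows(steps=[0,0,0,0,0,0,0.25,0,0,0,0,0,0,0.25])

```text
clock: 20.77
eef_pos: [0.3914, -0.1983, 0.1423]
orientation: [-1.573, -0.008, 0.032]
ft_force: [-0.6, 1.2, -0.8]
grip_width: 0.064
```

Run:
```python
from h import *
im,c=wsnap('w22.png')
s=arm.get_state();print(s['eef_pos'],s['orientation'],s['clock'])
for o in capfind(im,c):print(o)
cv2.imwrite('pics/w22a.png',cv2.resize(im[170:320,220:400,::-1],None,fx=4,fy=4,interpolation=cv2.INTER_CUBIC))
```

```text
[ 0.39144398 -0.19852736  0.14248475] [-1.57278547 -0.00834423  0.03173142] 20.8167
(35, 77.2, 37.0, array([ 0.3925368 , -0.19599102]), np.float64(0.03686387944422953), array([327., 234.]))
```

View pics/w22a.png

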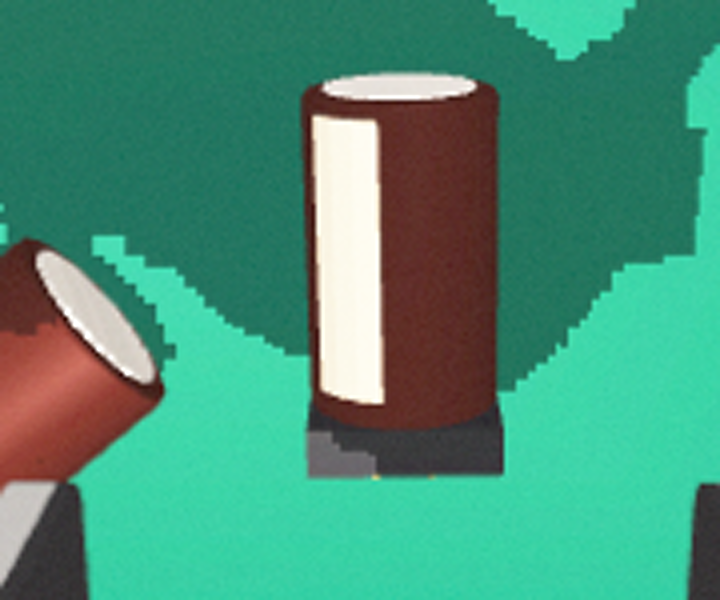

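Run:
```python
from h import *
T=tool();c=cam('wrist',T);print(T[:3,3])
axial(c,T,(220,170,4),[(404,430,28,.035),(405,475,37,.035),(400,101,-30,.035),(400,72,-30,0)],0)
axial(c,T,(220,170,4),[(160,395,0,.02),(160,375,0,.02),(60,490,0,.035)],0)
move([0.391,-.197,.022],.034)
```

```text
[ 0.39144398 -0.19852736  0.14248475]
x_off -1.5 z 2.5
x_off -1.8 z 2.7
x_off -2.4 z 1.6
x_off -2.5 z 2.0
x_off 25.5 z -43.3
x_off 21.5 z -43.1
x_off 38.3 z -59.8
shift [ -1.4 120.5   1.8] turn [ 0.002 -0.002  0.008] t 20.82
```

Request:
send_rows(steps=[-2,30,2.7,0,-0.003,0.008,0.44,-2,65,2.7,0,-0.003,0.008,0.44,-2,95,2.7,0,-0.003,0.008,0.44,-2,115,2.7,0,-0.003,0.008,0.44,-2,121,2.7,0,-0.003,0.008,0.44], squeeze=70)

```text
clock: 21.23
eef_pos: [0.3869, -0.1944, 0.0179]
orientation: [-1.569, 0.006, 0.034]
ft_force: [-0.4, 0.5, 0.2]
grip_width: 0.0479
```

Request:
send_rows(steps=[0,0,0,0,0,0,0.44,0,0,0,0,0,0,0.6,0,0,0,0,0,0,1,0,0,0,0,0,0,1,0,0,0,0,0,0,1])

```text
clock: 21.65
eef_pos: [0.3886, -0.1961, 0.0214]
orientation: [-1.573, -0.0, 0.033]
ft_force: [1.1, -0.9, 3.7]
grip_width: 0.0331
```

Run:
```python
from h import *
im,c=wsnap('w23.png')
s=arm.get_state();print(s['eef_pos'],s['orientation'],s['clock'],s['grip_width'],s['ft_force'])
cv2.imwrite('pics/w23a.png',cv2.resize(im[190:390,200:440,::-1],None,fx=3,fy=3,interpolation=cv2.INTER_CUBIC))
```

```text
[ 0.38864466 -0.19607006  0.02134872] [-1.57270922e+00 -1.55188938e-05  3.31274207e-02] 21.7 0.03273172539257476 [1.06370306 0.11256072 4.33004963]
```

View pics/w23a.png

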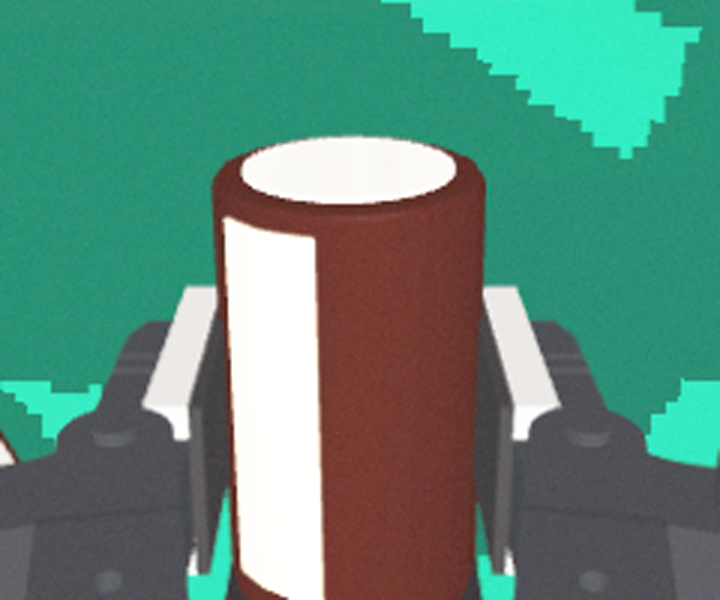

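Run:
```python
from h import *
T=tool();c=cam('wrist',T)
axial(c,T,(200,190,3),[(350,205,-30,.035),(350,136,-30,0)],0)
move([0.5,-.12,.17],-.026)
```

```text
x_off 0.2 z -0.7
x_off 1.7 z -0.7
shift [ 113.8 -148.8   72.1] turn [0.002 0.059 0.   ] t 21.7
```

Request:
send_rows(steps=[0,-40,0,0,0,0,1,0,-80,0,0,0.02,0,1,0,-120,10,0,0.04,0,1,30,-148,30,0,0.059,0,1,60,-148,50,0,0.059,0,1])

```text
clock: 22.12
eef_pos: [0.4491, -0.1451, 0.1741]
orientation: [-1.576, -0.007, -0.03]
ft_force: [1.9, -0.8, -0.6]
grip_width: 0.0325
```

Run:
```python
from h import *
move([0.601,-.003,.16],-.026)
print(arm.get_state()['grip_width'])
```

```text
shift [147.5  14.5 146.7] turn [ 0.005 -0.004  0.007] t 22.12
0.032514599952904726
```

Request:
send_rows(steps=[40,5,40,0.003,-0.004,0.005,1,70,10,70,0.003,-0.004,0.005,1,100,12,100,0.003,-0.004,0.005,1,125,12,125,0.003,-0.004,0.005,1,140,12,140,0.003,-0.004,0.005,1])

```text
clock: 22.53
eef_pos: [0.5912, -0.0044, 0.1554]
orientation: [-1.567, 0.007, -0.021]
ft_force: [1.1, -0.5, 0.1]
grip_width: 0.0327
```

Request:
send_rows(steps=[0,0,0,0,0,0,1,0,0,0,0,0,0,1,0,0,0,0,0,0,1])

```text
clock: 22.78
eef_pos: [0.5884, -0.007, 0.1549]
orientation: [-1.568, 0.01, -0.021]
ft_force: [-0.4, 0.1, -0.5]
grip_width: 0.0331
```

Run:
```python
from h import *
s=arm.get_state();print(s['eef_pos'],s['orientation'],s['grip_width'])
move([0.601,-.003,.115],-.026)
```

```text
[ 0.58835495 -0.00702714  0.15488196] [-1.56825304  0.0100246  -0.02120433] 0.033114402825246914
shift [13.  39.8  4.2] turn [-0.003  0.005 -0.01 ] t 22.78
```

Request:
send_rows(steps=[7,10,2,-0.003,0.005,-0.01,1,13,25,4,-0.003,0.005,-0.01,1,13,35,4,-0.003,0.005,-0.01,1,13,40,4,-0.003,0.005,-0.01,1,13,40,4,-0.003,0.005,-0.01,1])

```text
clock: 23.2
eef_pos: [0.5996, -0.0039, 0.1133]
orientation: [-1.571, 0.003, -0.028]
ft_force: [-0.5, 0.4, -1.5]
grip_width: 0.0327
```

Request:
send_rows(steps=[0,0,0,0,0,0,1,0,0,0,0,0,0,1,0,0,0,0,0,0,1])

```text
clock: 23.45
eef_pos: [0.6026, -0.0033, 0.1161]
orientation: [-1.571, -0.003, -0.027]
ft_force: [-0.6, -0.4, 0.0]
grip_width: 0.0329
```

Run:
```python
from h import *
im,c=wsnap('w24.png')
s=arm.get_state();print(s['eef_pos'],s['orientation'],s['grip_width'])
move([0.601,-.003,.08],-.026)
cv2.imwrite('pics/w24a.png',cv2.resize(im[160:360,200:440,::-1],None,fx=3,fy=3,interpolation=cv2.INTER_CUBIC))
```

```text
[ 0.60265316 -0.00322398  0.11605179] [-1.5709249  -0.00322237 -0.02698653] 0.032696045818239046
shift [-1.8 36.   0.2] turn [ 0.    -0.001  0.003] t 23.5
```

View pics/w24a.png

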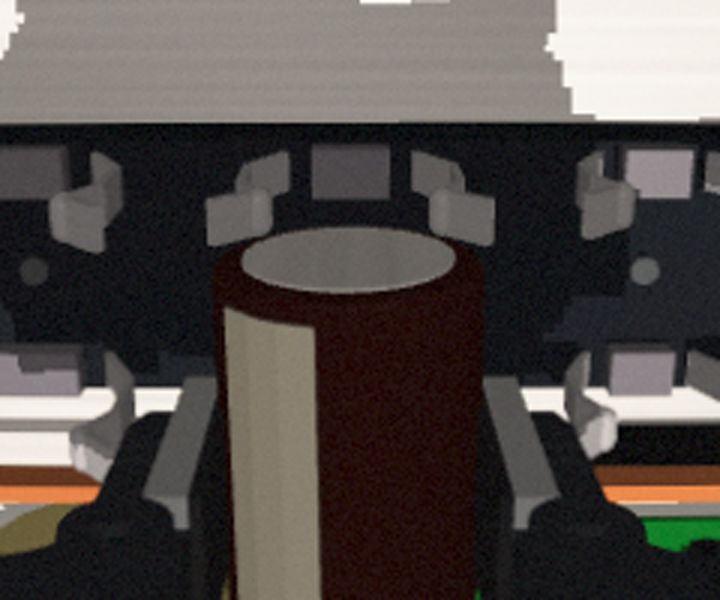

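Run:
```python
from h import *
T=tool();c=cam('wrist',T);f=lambda u,v,z:plane(c,np.array([[u,v]])/3+[200,160],z)[0]
print(f(350,271,.0265)); z=T[2,3]
axial(c,T,(200,160,3),[(350,292,-30,z-.0038+.0175),(350,227,-30,z-.0213)],0)
```

```text
[ 0.60332786 -0.00380296  0.0265    ]
x_off -0.1 z -0.6
x_off 1.9 z -0.6
```

Request:
send_rows(steps=[-1,10,0.1,0,0,0.003,1,-1,22,0.1,0,0,0.003,1,-1,32,0.1,0,0,0.003,1,-1,38,0.1,0,0,0.003,1,-1,42,0.1,0,0,0.003,1], squeeze=90)

```text
clock: 23.92
eef_pos: [0.6007, -0.003, 0.0723]
orientation: [-1.571, 0.003, -0.027]
ft_force: [-1.5, 0.4, 7.2]
grip_width: 0.0321
```

Run:
```python
from h import *
s=arm.get_state();print(s['eef_pos'],s['orientation'],s['ft_force'])
move([0.6017,-.003,.0533],-.026)
```

```text
[ 0.60071191 -0.00301057  0.07226741] [-1.57091802  0.00323396 -0.02722028] [-1.4805693   0.41131377  7.16190412]
shift [ 1. 19.  0.] turn [ 0.    -0.001 -0.003] t 23.92
```

Request:
send_rows(steps=[0.3,4,0,0,0,0,1,0.3,8,0,0,0,0,1,0.3,12,0,0,0,0,1,0.3,16,0,0,0,0,1,0.3,19,0,0,0,0,1])

```text
clock: 24.33
eef_pos: [0.6015, -0.003, 0.0533]
orientation: [-1.571, 0.001, -0.027]
ft_force: [-0.1, -1.1, 28.7]
grip_width: 0.0319
```

Request:
send_rows(steps=[0,1,0,0,0,0,1,0,2,0,0,0,0,1,0,2,0,0,0,0,1])

```text
clock: 24.58
eef_pos: [0.6016, -0.0031, 0.0534]
orientation: [-1.571, 0.002, -0.026]
ft_force: [-2.4, -0.6, 10.6]
grip_width: 0.0323
```

Run:
```python
from h import *
s=arm.get_state();print(s['eef_pos'],s['orientation'],s['ft_force'])
```

```text
[ 0.60155716 -0.00307186  0.05337426] [-1.5711677   0.00223085 -0.02636177] [-2.38347671 -0.61995683 10.58401476]
```

Request:
send_rows(steps=[0,-2,0,0,0,0,0.5,0,-2,0,0,0,0,0.44,0,-2,0,0,0,0,0.44,0,-20,0,0,0,0,0.44,0,-55,0,0,0,0,0.44])

```text
clock: 25.0
eef_pos: [0.5966, -0.0025, 0.102]
orientation: [-1.57, 0.013, -0.027]
ft_force: [0.1, 0.3, 0.2]
grip_width: 0.048
```

Request:
send_rows(steps=[-15,-50,0,0,0,0,0.4,-15,-50,0,0,0,0,0.4,-15,-50,0,0,0,0,0.4,-15,-50,0,0,0,0,0.4,-15,-50,0,0,0,0,0.4])

```text
clock: 25.42
eef_pos: [0.5853, -0.0024, 0.1551]
orientation: [-1.571, 0.005, -0.027]
ft_force: [0.0, -0.2, -0.8]
grip_width: 0.0511
```

Run:
```python
from h import *
im,c=wsnap('w25.png')
s=arm.get_state();print(s['eef_pos'],s['orientation'],s['clock'])
cv2.imwrite('pics/w25a.png',cv2.resize(im[180:340,200:400,::-1],None,fx=4,fy=4,interpolation=cv2.INTER_CUBIC))
```

```text
[ 0.58505735 -0.0023871   0.1546657 ] [-1.57057192  0.00552051 -0.02679618] 25.4667
```

View pics/w25a.png

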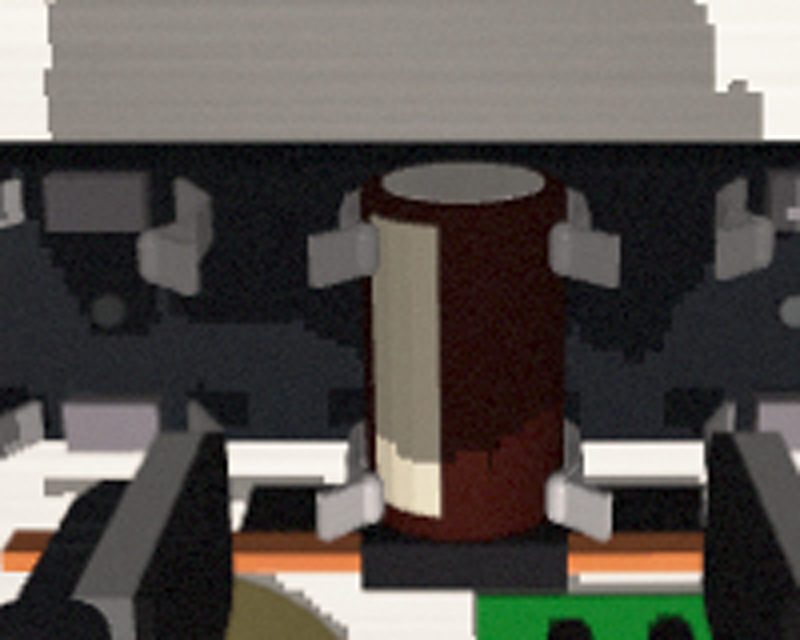

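Run:
```python
from h import *
T=tool();c=cam('wrist',T);f=lambda u,v,z:plane(c,np.array([[u,v]])/4+[200,180],z)[0]
print(f(464,205,.067)+[.03,0,0],f(466,541,.067)-[.028,0,0],f(466,588,.067)-[.037,0,0])
print('clip',(f(464,255,.0655)+f(464,508,.0655))/2)
move([0.46,-.24,.18],-.75)
```

```text
[ 0.60182745 -0.00297862  0.067     ] [ 0.60216708 -0.00424869  0.067     ] [ 0.60206684 -0.00449029  0.067     ]
clip [ 0.60260227 -0.00382704  0.0655    ]
shift [-118.8  -24.7 -240.9] turn [ 0.002  0.723 -0.005] t 25.47
```

Run:
```python
from h import *
T=np.eye(4);T[:3,:3]=Ro.from_euler('xyz',[-1.568435,-.00217,-.027]).as_matrix();T[:3,3]=[.48278,-.18325,.20673]
c=cam('wrist',T);f=lambda u,v,z:plane(c,np.array([[u,v]])/4+[90,70],z)[0]
a=f(572,240,.04) # approx bare end top mid
b=f(380,410,.04)
print(a,b,np.arctan2(*(b-a)[1::-1]),(a+b)/2)
a=f(370,140,.03); b=f(200,340,.03); print(a,b,np.arctan2(*(b-a)[1::-1]))
move([0.44,-.28,.17],-.75)
```

```text
[ 0.40556524 -0.24804711  0.04      ] [ 0.43777122 -0.29087245  0.04      ] -0.9259966627070528 [ 0.42166823 -0.26945978  0.04      ]
[ 0.38385168 -0.29026676  0.03      ] [ 0.42235411 -0.33180371  0.03      ] -0.8232929508377733
shift [-137.6  -14.6 -281.4] turn [ 0.002  0.723 -0.005] t 25.47
```

Request:
send_rows(steps=[-40,-15,-277,0,0.55,0,0.4,-153,-15,-277,0,0.55,0,0.4,-153,-15,-277,0,0.55,0,0.4,-153,-15,-277,0,0.55,0,0.4,-153,-15,-277,0,0.55,0,0.4])

```text
clock: 25.88
eef_pos: [0.4855, -0.183, 0.1649]
orientation: [-1.572, 0.005, -0.581]
ft_force: [0.5, 0.4, -0.2]
grip_width: 0.0512
```

Run:
```python
from h import *
move([0.425,-.275,.17],-.85)
```

```text
shift [-1.000e-01 -5.000e+00 -1.101e+02] turn [ 0.002  0.269 -0.005] t 25.88
```

Request:
send_rows(steps=[0,-5,-40,0,0.12,0,0.4,0,-5,-75,0,0.24,0,0.4,0,-5,-95,0,0.27,0,0.4,0,-5,-100,0,0.27,0,0.4,0,-5,-100,0,0.27,0,0.4])

```text
clock: 26.3
eef_pos: [0.4317, -0.2667, 0.1705]
orientation: [-1.572, 0.004, -0.849]
ft_force: [-0.3, 0.1, -0.1]
grip_width: 0.0516
```

Request:
send_rows(steps=[0,0,0,0,0,0,0.4,0,0,0,0,0,0,0.4])

```text
clock: 26.47
eef_pos: [0.4335, -0.265, 0.1713]
orientation: [-1.572, 0.003, -0.845]
ft_force: [-0.0, 0.6, -0.4]
grip_width: 0.0509
```

Run:
```python
from h import *
im,c=wsnap('w26.png')
s=arm.get_state();print(s['eef_pos'],s['orientation'],s['clock'])
cv2.imwrite('pics/w26a.png',cv2.resize(im[120:340,180:420,::-1],None,fx=2.7,fy=2.7,interpolation=cv2.INTER_CUBIC))
```

```text
[ 0.43370052 -0.26491361  0.17153245] [-1.57153356  0.00221634 -0.84485589] 26.5167
```

View pics/w26a.png

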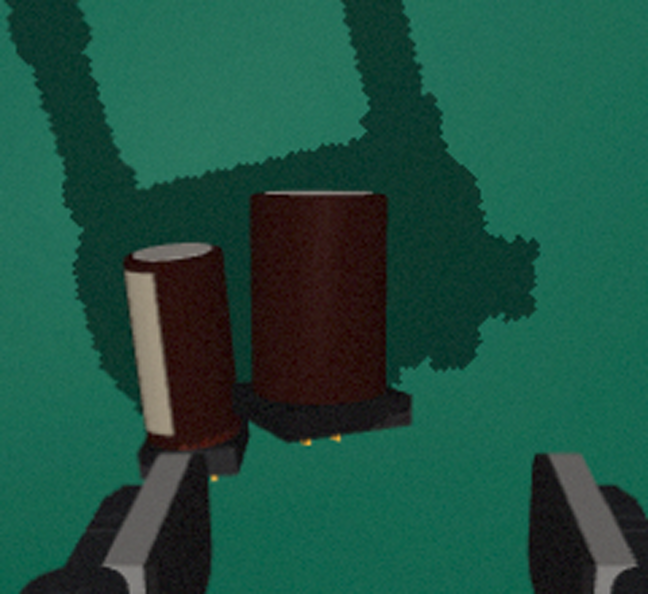

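Run:
```python
from h import *
T=tool();c=cam('wrist',T);print(T[:3,3]);f=lambda u,v,z:plane(c,np.array([[u,v]])/2.7+[180,120],z)[0]
a=f(174,262,.03);b=f(195,448,.03);d=b-a;print(np.linalg.norm(d),np.arctan2(d[1],d[0]),a+(b-a)*30/58)
l=[f(126,262,.015),f(147,440,.015)];r=[f(222,258,.015),f(238,440,.015)]
for p in(l,r): dd=p[1]-p[0];print(p,np.arctan2(dd[1],dd[0]))
m=(np.mean(l,0)+np.mean(r,0))/2;print(m)
e=[f(250,200,.022),f(252,385,.022)];print('cap40 left edge',e)
move(list((a+(b-a)*30/58)[:2])+[.14],-.83)
```

```text
[ 0.43370052 -0.26491361  0.17153245]
0.057841086782199846 -0.7906932651377002 [ 0.40628213 -0.31524542  0.03      ]
[array([ 0.374057  , -0.30818398,  0.015     ]), array([ 0.41473481, -0.35000619,  0.015     ])] -0.7992689078001975
[array([ 0.39523499, -0.2878185 ,  0.015     ]), array([ 0.4365853, -0.3304988,  0.015    ])] -0.8012242472176032
[ 0.40515302 -0.31912687  0.015     ]
cap40 left edge [array([ 0.39027792, -0.26725865,  0.022     ]), array([ 0.42707662, -0.31068119,  0.022     ])]
shift [ 19.5  31.5 -53.9] turn [ 0.001 -0.015 -0.002] t 26.52
```

Run:
```python
from h import *
move([.4019,-.321,.12],-.80)
```

```text
shift [ 20.9  51.5 -61. ] turn [ 0.001 -0.045 -0.002] t 26.52
```

Request:
send_rows(steps=[10,10,-25,0,-0.045,0,0.485,21,25,-50,0,-0.045,0,0.485,21,40,-61,0,-0.045,0,0.485,21,50,-61,0,-0.045,0,0.485,21,51,-61,0,-0.045,0,0.485])

```text
clock: 26.93
eef_pos: [0.4004, -0.3202, 0.1188]
orientation: [-1.571, 0.006, -0.802]
ft_force: [-1.2, 0.5, -0.5]
grip_width: 0.044
```

Request:
send_rows(steps=[0,0,0,0,0,0,0.485,0,0,0,0,0,0,0.485,0,0,0,0,0,0,0.485])

```text
clock: 27.18
eef_pos: [0.4026, -0.322, 0.1221]
orientation: [-1.571, -0.001, -0.8]
ft_force: [-0.8, 0.0, -0.3]
grip_width: 0.044
```

Run:
```python
from h import *
im,c=wsnap('w27.png')
s=arm.get_state();print(s['eef_pos'],s['orientation'],s['clock'])
cv2.imwrite('pics/w27a.png',cv2.resize(im[160:360,200:440,::-1],None,fx=3,fy=3,interpolation=cv2.INTER_CUBIC))
```

```text
[ 0.40254279 -0.32216039  0.12222571] [-1.57144669e+00 -9.99311037e-04 -8.00416271e-01] 27.2333
```

View pics/w27a.png

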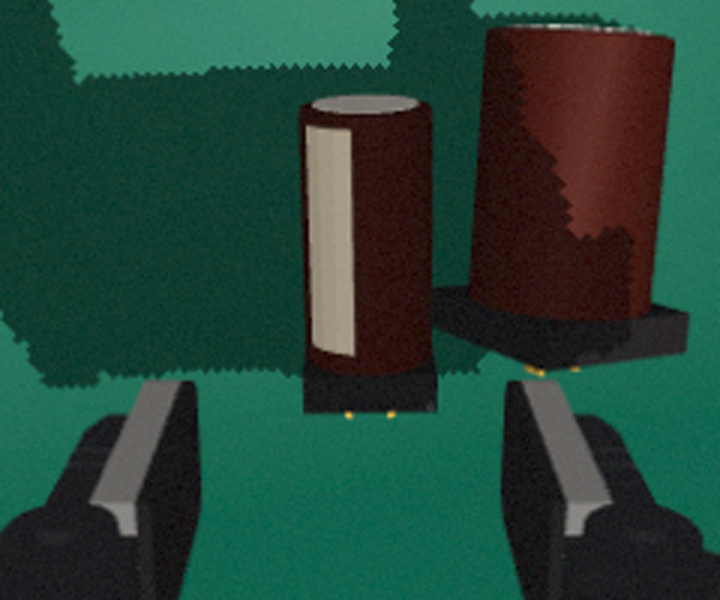

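Run:
```python
from h import *
T=tool();c=cam('wrist',T)
C=(200,160,3)
axial(c,T,C,[(369,375,28,.03),(370,412,37,.03),(365,115,-30,.03),(365,95,-30,0)],0)
print('edges of cap30 at R'); axial(c,T,C,[(302,250,0,.015),(433,250,0,.015)],0)
print('cap40 head corner'); axial(c,T,C,[(433,290,0,.02),(433,290,0,.03),(433,322,0,.02),(475,250,0,.022)],0)
```

```text
x_off -2.3 z 4.8
x_off -2.3 z 5.0
x_off -2.7 z 3.6
x_off -2.5 z 4.1
edges of cap30 at R
x_off 1.0 z -10.5
x_off 1.0 z 19.6
cap40 head corner
x_off 9.0 z 19.4
x_off 5.7 z 18.6
x_off 16.8 z 19.6
x_off -1.1 z 28.4
```

Request:
send_rows(steps=[-12,0,0,0,0,0,0.485,-12,20,0,0,0,0,0.485,-12,45,0,0,0,0,0.485,-12,65,0,0,0,0,0.485,-12,72,0,0,0,0,0.485], squeeze=40)

```text
clock: 27.65
eef_pos: [0.392, -0.3122, 0.0475]
orientation: [-1.572, 0.004, -0.801]
ft_force: [-0.7, -0.3, -0.4]
grip_width: 0.0442
```

Request:
send_rows(steps=[0,3,0,0,0,0,0.485,0,3,0,0,0,0,0.485])

```text
clock: 27.82
eef_pos: [0.3931, -0.3138, 0.0465]
orientation: [-1.572, 0.001, -0.801]
ft_force: [0.2, 0.8, -0.3]
grip_width: 0.0439
```

Run:
```python
from h import *
im,c=wsnap('w28.png')
s=arm.get_state();print(s['eef_pos'],s['orientation'],s['clock'],s['ft_force'])
cv2.imwrite('pics/w28a.png',cv2.resize(im[180:380,200:440,::-1],None,fx=3,fy=3,interpolation=cv2.INTER_CUBIC))
```

```text
[ 0.39368296 -0.31420336  0.0470866 ] [-1.57155031e+00 -6.40245702e-04 -8.01674450e-01] 27.8667 [ 7.06620679e-01  4.94548415e-04 -2.57346921e-01]
```

View pics/w28a.png

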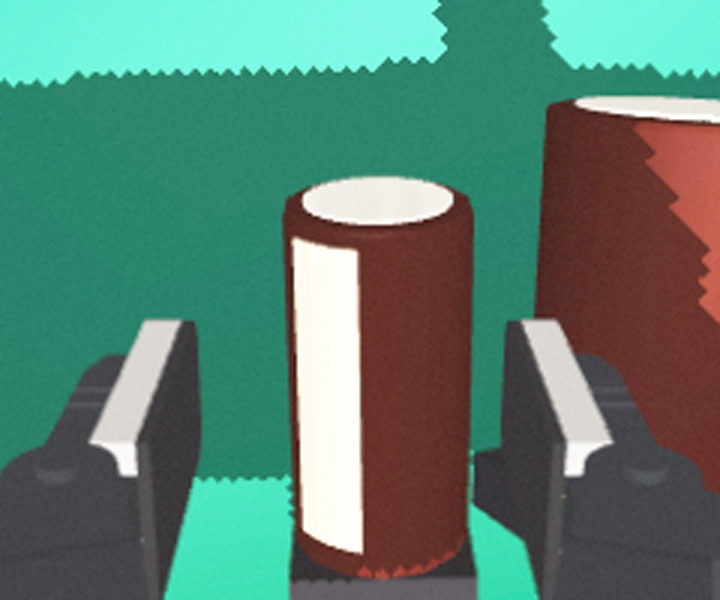

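Request:
send_rows(steps=[0,5,-1,0,0,0,0.485,0,12,-1,0,0,0,0.485,0,19,-1,0,0,0,0.485,0,25,-1,0,0,0,0.485,0,27,-1,0,0,0,0.485])

```text
clock: 28.28
eef_pos: [0.3926, -0.315, 0.0196]
orientation: [-1.572, -0.001, -0.802]
ft_force: [-1.1, -0.6, -0.1]
grip_width: 0.044
```

Request:
send_rows(steps=[0,0,0,0,0,0,0.6,0,0,0,0,0,0,0.8,0,0,0,0,0,0,1,0,0,0,0,0,0,1])

```text
clock: 28.62
eef_pos: [0.3923, -0.3141, 0.0194]
orientation: [-1.571, 0.001, -0.802]
ft_force: [0.4, 1.1, 2.4]
grip_width: 0.0287
```

Run:
```python
from h import *
im,c=wsnap('w29.png')
s=arm.get_state();print(s['eef_pos'],s['orientation'],s['clock'],s['ft_force'],s['grip_width'])
cv2.imwrite('pics/w29a.png',cv2.resize(im[180:380,200:440,::-1],None,fx=3,fy=3,interpolation=cv2.INTER_CUBIC))
```

```text
[ 0.39227032 -0.31411477  0.01941427] [-1.57142358e+00  1.13028454e-03 -8.01767728e-01] 28.6667 [0.01633388 1.13360574 1.91558763] 0.028804579525322026
```

View pics/w29a.png

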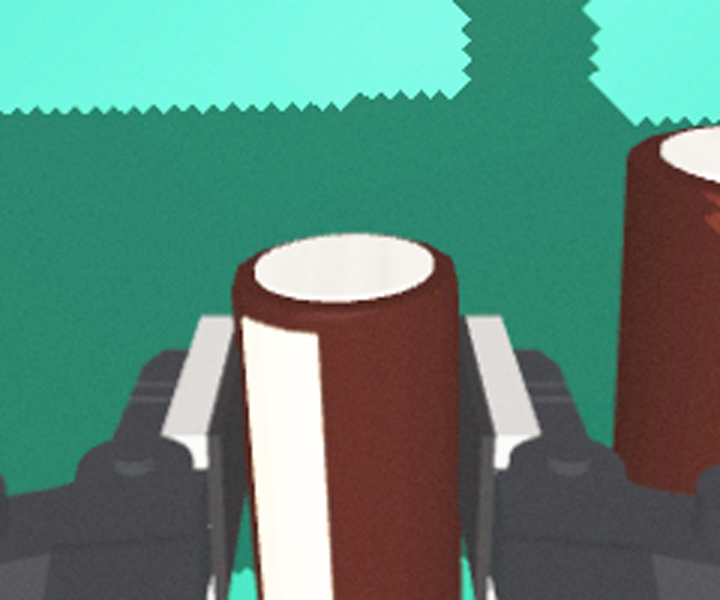

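Request:
send_rows(steps=[0,-1,-6,0,0,0,1,0,-1,-12,0,0,0,1,0,-1,-18,0,0,0,1,0,-1,-22,0,0,0,1,0,-1,-22,0,0,0,1])

```text
clock: 29.08
eef_pos: [0.3755, -0.3304, 0.0202]
orientation: [-1.572, 0.001, -0.803]
ft_force: [-0.3, 0.6, -0.1]
grip_width: 0.0288
```

Request:
send_rows(steps=[0,1,0,0,0,0,1,0,1,0,0,0,0,0.6,0,1,0,0,0,0,0.45,0,-20,0,0,0,0,0.45,-5,-60,0,0,0,0,0.45])

```text
clock: 29.5
eef_pos: [0.3705, -0.3234, 0.0769]
orientation: [-1.572, 0.011, -0.802]
ft_force: [0.5, -0.1, 0.0]
grip_width: 0.0471
```

Request:
send_rows(steps=[5,-35,0,0,0,0,0.45,5,-38,0,0,0,0,0.45,5,-38,0,0,0,0,0.45,5,-38,0,0,0,0,0.45])

```text
clock: 29.83
eef_pos: [0.3765, -0.3295, 0.1183]
orientation: [-1.572, 0.001, -0.802]
ft_force: [-0.1, 0.3, 0.2]
grip_width: 0.0471
```

Run:
```python
from h import *
im,c=wsnap('w30.png')
s=arm.get_state();print(s['eef_pos'],s['orientation'],s['clock'],s['ft_force'],s['grip_width'])
cv2.imwrite('pics/w30a.png',cv2.resize(im[140:340,200:440,::-1],None,fx=3,fy=3,interpolation=cv2.INTER_CUBIC))
for o in capfind(im,c):print(o)
```

```text
[ 0.37583096 -0.32877231  0.11729005] [-1.57166591  0.00300609 -0.80149682] 29.8833 [-0.41932411  0.59392562 -0.52067545] 0.04699911438434517
(30, 78.2, 31.3, array([ 0.38632405, -0.33887322]), np.float64(-0.7703287329482623), array([323., 261.]))
```

View pics/w30a.png

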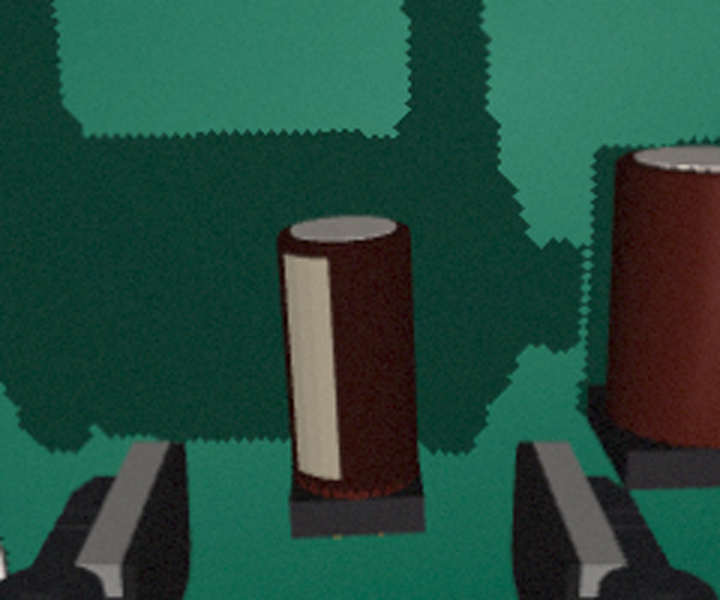

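Run:
```python
from h import *
T=tool();c=cam('wrist',T);C=(200,140,3);print(T[:3,3])
axial(c,T,C,[(357,497,28,.03),(358,534,37,.03),(344,243,-30,.03),(344,216,-30,0)],0)
f=lambda u,v,z:plane(c,np.array([[u,v]])/3+[200,140],z)[0]
a=f(344,243,.03);b=f(357,497,.03);d=b-a;print(np.linalg.norm(d),np.arctan2(d[1],d[0]),a+d*30/58)
move(list((a+d*30/58)[:2])+[.019],np.arctan2(d[1],d[0]))
```

```text
[ 0.37583096 -0.32877231  0.11729005]
x_off 10.4 z 2.1
x_off 10.6 z 2.3
x_off 10.7 z -0.7
x_off 11.1 z -0.8
0.05781677450076282 -0.7533190434659948 [ 0.38342565 -0.33569794  0.03      ]
shift [10.6 98.3  0.7] turn [ 0.001 -0.048 -0.003] t 29.88
```

Request:
send_rows(steps=[10.6,10,1.4,0,-0.045,-0.003,0.45,10.6,40,1.4,0,-0.045,-0.003,0.45,10.6,70,1.4,0,-0.045,-0.003,0.45,10.6,90,1.4,0,-0.045,-0.003,0.45,10.6,98,1.4,0,-0.045,-0.003,0.45], squeeze=70)

```text
clock: 30.3
eef_pos: [0.3812, -0.3326, 0.0151]
orientation: [-1.571, 0.009, -0.757]
ft_force: [-0.9, 0.0, 0.5]
grip_width: 0.047
```

Request:
send_rows(steps=[0,0,0,0,0,0,0.45,0,0,0,0,0,0,0.6,0,0,0,0,0,0,1,0,0,0,0,0,0,1,0,0,0,0,0,0,1])

```text
clock: 30.72
eef_pos: [0.3856, -0.3372, 0.0216]
orientation: [-1.572, -0.005, -0.757]
ft_force: [0.1, -0.1, -0.5]
grip_width: 0.0276
```

Run:
```python
from h import *
im,c=wsnap('w31.png')
s=arm.get_state();print(s['eef_pos'],s['orientation'],s['clock'],s['ft_force'],s['grip_width'])
cv2.imwrite('pics/w31a.png',cv2.resize(im[190:390,200:440,::-1],None,fx=3,fy=3,interpolation=cv2.INTER_CUBIC))
move([.45,-.22,.17],-.4)
```

```text
[ 0.38550821 -0.33712863  0.02148371] [-1.57181446 -0.00461904 -0.75684444] 30.7667 [-0.53599713 -0.11028347  0.40091091] 0.027724897283500183
shift [ -32.9 -148.8  129.3] turn [ 0.002 -0.357  0.004] t 30.77
```

View pics/w31a.png

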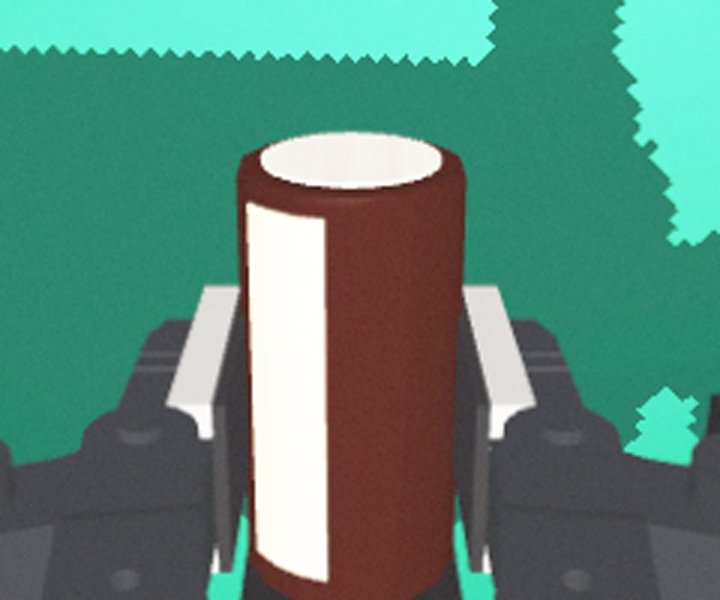

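Run:
```python
from h import *
T=tool();c=cam('wrist',T)
axial(c,T,(200,190,3),[(350,189,-30,.03),(350,131,-30,0),(353,599,28,.03)],0)
```

```text
x_off 0.1 z 0.3
x_off 1.1 z 0.4
x_off 0.4 z 0.7
```

Request:
send_rows(steps=[0,-40,0,0,0,0,1,0,-80,0,0,-0.05,0,1,0,-120,10,0,-0.12,0,1,-10,-148,35,0,-0.22,0,1,-20,-148,70,0,-0.32,0,1])

```text
clock: 31.18
eef_pos: [0.4225, -0.276, 0.1764]
orientation: [-1.577, -0.018, -0.435]
ft_force: [2.2, -0.2, -0.7]
grip_width: 0.0278
```

Run:
```python
from h import *
print(arm.get_state()['grip_width'])
move([0.604,.0595,.16],-.026)
```

```text
0.0277851353153946
shift [ 22.8  14.5 380.8] turn [ 0.01  -0.409  0.016] t 31.18
```

Request:
send_rows(steps=[5,5,40,0,-0.1,0.01,1,10,10,80,0.005,-0.2,0.016,1,15,10,120,0.01,-0.3,0.016,1,20,10,160,0.01,-0.409,0.016,1,20,10,200,0.01,-0.409,0.016,1])

```text
clock: 31.6
eef_pos: [0.5226, -0.0973, 0.159]
orientation: [-1.561, 0.01, -0.024]
ft_force: [0.5, -0.5, -0.8]
grip_width: 0.0275
```

Run:
```python
from h import *
print(arm.get_state()['grip_width'])
move([0.604,.0595,.16],-.026)
```

```text
0.027509567891251488
shift [ 77.5  -0.2 158.7] turn [-0.01   0.002 -0.01 ] t 31.6
```

Request:
send_rows(steps=[20,-2,40,-0.005,0,-0.01,1,40,-2,80,-0.005,0,-0.01,1,60,-2,115,-0.005,0,-0.01,1,70,-2,140,-0.005,0,-0.01,1,72,-2,150,-0.005,0,-0.01,1])

```text
clock: 32.02
eef_pos: [0.5997, 0.0536, 0.162]
orientation: [-1.563, -0.002, -0.024]
ft_force: [0.6, -0.5, -0.6]
grip_width: 0.0275
```

Request:
send_rows(steps=[0,0,0,0,0,0,1,0,0,0,0,0,0,1,0,0,0,0,0,0,1])

```text
clock: 32.27
eef_pos: [0.5962, 0.048, 0.1605]
orientation: [-1.566, 0.004, -0.029]
ft_force: [0.0, -0.0, -0.4]
grip_width: 0.028
```

Run:
```python
from h import *
s=arm.get_state();print(s['eef_pos'],s['orientation'],s['grip_width'])
move([0.6034,.0595,.11],-.026)
```

```text
[0.59620712 0.04798472 0.16054264] [-1.56574515  0.00352693 -0.02852544] 0.027953698261262042
shift [ 7.  50.6 11.5] turn [-0.005 -0.003 -0.004] t 32.27
```

Request:
send_rows(steps=[4,10,6,-0.005,-0.003,-0.004,1,7,25,11.5,-0.005,-0.003,-0.004,1,7,40,11.5,-0.005,-0.003,-0.004,1,7,49,11.5,-0.005,-0.003,-0.004,1,7,50,11.5,-0.005,-0.003,-0.004,1])

```text
clock: 32.68
eef_pos: [0.6018, 0.0598, 0.1076]
orientation: [-1.57, 0.004, -0.026]
ft_force: [-0.8, -0.1, -0.4]
grip_width: 0.0278
```

Request:
send_rows(steps=[0,0,0,0,0,0,1,0,0,0,0,0,0,1,0,0,0,0,0,0,1])

```text
clock: 32.93
eef_pos: [0.6051, 0.0605, 0.1116]
orientation: [-1.57, -0.003, -0.025]
ft_force: [0.6, 0.1, -0.4]
grip_width: 0.0274
```

Run:
```python
from h import *
im,c=wsnap('w32.png')
s=arm.get_state();print(s['eef_pos'],s['orientation'],s['grip_width'])
move([0.6034,.0595,.0535],-.026)
cv2.imwrite('pics/w32a.png',cv2.resize(im[160:360,200:440,::-1],None,fx=3,fy=3,interpolation=cv2.INTER_CUBIC))
```

```text
[0.60513279 0.06061892 0.11177061] [-1.5698175  -0.00349207 -0.02526436] 0.027695254034372042
shift [-1.9 58.3 -1.2] turn [-0.001  0.001  0.003] t 32.98
```

View pics/w32a.png

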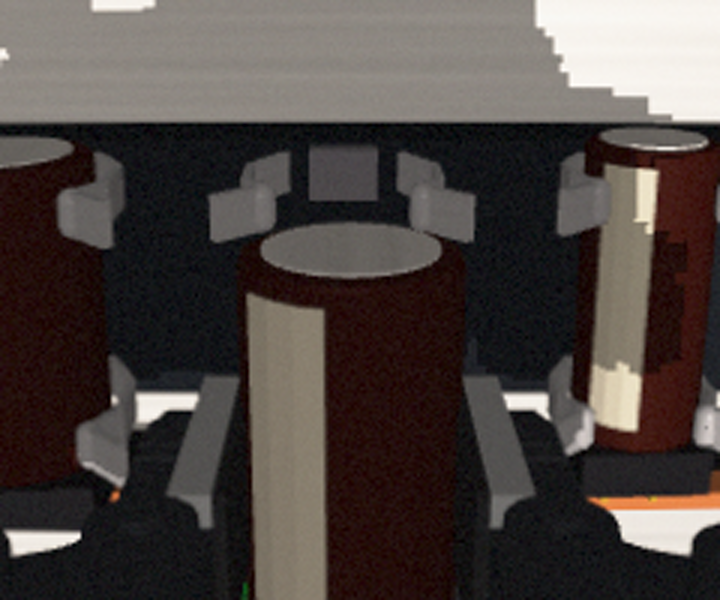

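Request:
send_rows(steps=[-1.5,10,-1.4,0,0,0.003,1,-1.5,20,-1.4,0,0,0.003,1,-1.5,30,-1.4,0,0,0.003,1,-1.5,36,-1.4,0,0,0.003,1,-1.5,40,-1.4,0,0,0.003,1], squeeze=90)

```text
clock: 33.4
eef_pos: [0.6025, 0.0594, 0.0699]
orientation: [-1.57, 0.003, -0.025]
ft_force: [-2.3, 0.2, 8.6]
grip_width: 0.0267
```

Run:
```python
from h import *
s=arm.get_state();print(s['eef_pos'],s['orientation'],s['ft_force'])
move([0.6035,.0594,.0535],-.026)
```

```text
[0.60254502 0.05940211 0.0699351 ] [-1.57016213  0.00277343 -0.02475636] [-2.34985095  0.23508889  8.62639525]
shift [ 1.  16.4  0. ] turn [-0.001  0.001 -0.003] t 33.4
```

Request:
send_rows(steps=[0.3,4,0,0,0,0,1,0.3,8,0,0,0,0,1,0.3,12,0,0,0,0,1,0.3,15,0,0,0,0,1,0.3,17,0,0,0,0,1])

```text
clock: 33.82
eef_pos: [0.603, 0.0594, 0.053]
orientation: [-1.57, 0.002, -0.025]
ft_force: [0.4, -1.7, -1.2]
grip_width: 0.0272
```

Request:
send_rows(steps=[0,1,0,0,0,0,1,0,1.5,0,0,0,0,1,0,1.5,0,0,0,0,1])

```text
clock: 34.07
eef_pos: [0.6029, 0.0593, 0.0526]
orientation: [-1.57, 0.002, -0.025]
ft_force: [-1.6, -1.5, 5.0]
grip_width: 0.0271
```

Run:
```python
from h import *
s=arm.get_state();print(s['eef_pos'],s['orientation'],s['ft_force'])
```

```text
[0.60291281 0.05934542 0.05258978] [-1.57027389  0.00242941 -0.02463614] [-1.63074987 -1.5429604   4.980755  ]
```

Push a touch more to confirm it rests on the pads, then release.

Request:
send_rows(steps=[0,1,0,0,0,0,1,0,2,0,0,0,0,1,0,2,0,0,0,0,1])

```text
clock: 34.32
eef_pos: [0.603, 0.0594, 0.0525]
orientation: [-1.57, 0.003, -0.024]
ft_force: [-5.4, -2.1, 14.8]
grip_width: 0.0275
```

Request:
send_rows(steps=[0,-2,0,0,0,0,0.58,0,-2,0,0,0,0,0.5,0,-2,0,0,0,0,0.5,0,-20,0,0,0,0,0.5,0,-55,0,0,0,0,0.5])

```text
clock: 34.73
eef_pos: [0.598, 0.0594, 0.0999]
orientation: [-1.57, 0.014, -0.025]
ft_force: [-0.9, 0.0, -0.9]
grip_width: 0.0428
```

Request:
send_rows(steps=[-15,-50,0,0,0,0,0.4,-15,-50,0,0,0,0,0.4,-15,-50,0,0,0,0,0.4,-15,-50,0,0,0,0,0.4,-15,-50,0,0,0,0,0.4])

```text
clock: 35.15
eef_pos: [0.5868, 0.0598, 0.1531]
orientation: [-1.57, 0.005, -0.025]
ft_force: [-0.1, 0.1, -1.1]
grip_width: 0.0514
```

Run:
```python
from h import *
im,c=wsnap('w33.png')
s=arm.get_state();print(s['eef_pos'],s['orientation'],s['clock'])
cv2.imwrite('pics/w33a.png',cv2.resize(im[180:340,200:400,::-1],None,fx=4,fy=4,interpolation=cv2.INTER_CUBIC))
```

```text
[0.58656811 0.0597631  0.15260522] [-1.57010009  0.00603401 -0.02487505] 35.2
```

View pics/w33a.png

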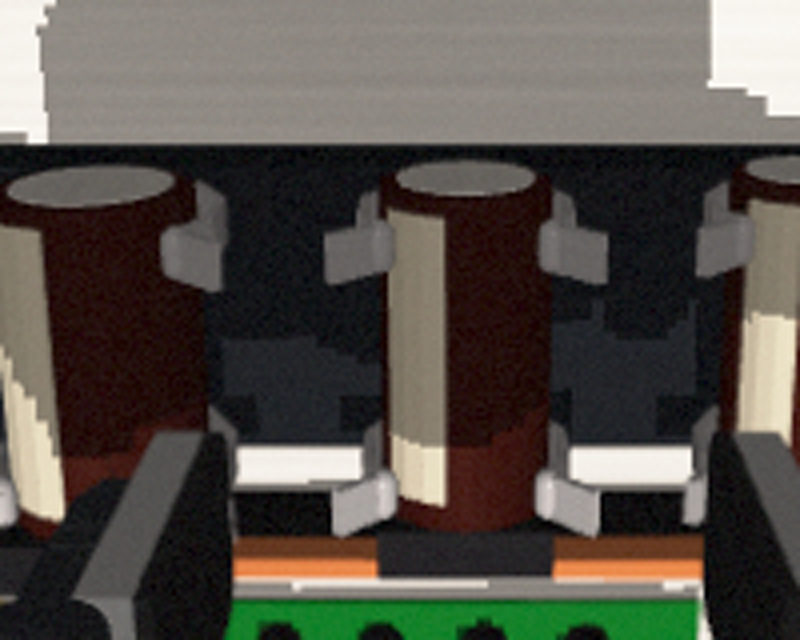

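Run:
```python
from h import *
T=tool();c=cam('wrist',T);f=lambda u,v,z:plane(c,np.array([[u,v]])/4+[200,180],z)[0]
print(f(464,197,.062)+[.03,0,0],f(466,530,.062)-[.028,0,0],f(466,578,.062)-[.037,0,0])
print('clip',(f(464,251,.0635)+f(464,503,.0635))/2)
move([0.43,-.265,.17],-.85)
```

```text
[0.60273652 0.05920004 0.062     ] [0.60308578 0.0580455  0.062     ] [0.60324769 0.05781437 0.062     ]
clip [0.60324718 0.05841859 0.0635    ]
shift [-148.5  -16.7 -328.5] turn [ 0.002  0.825 -0.006] t 35.2
```

Request:
send_rows(steps=[-37,-15,-82,0,0.12,0,0.3,-74,-15,-164,0,0.24,0,0.3,-111,-15,-240,0,0.36,0,0.3,-145,-15,-300,0,0.48,0,0.3,-148,-15,-325,0,0.6,0,0.3])

```text
clock: 35.62
eef_pos: [0.494, -0.1272, 0.1652]
orientation: [-1.572, 0.006, -0.63]
ft_force: [-0.5, -1.5, -0.1]
grip_width: 0.0593
```

Run:
```python
from h import *
move([0.43,-.265,.17],-.85)
```

```text
shift [  29.5   -4.7 -149.1] turn [ 0.002  0.22  -0.006] t 35.62
```

Request:
send_rows(steps=[10,-4,-40,0,0.1,0,0.3,20,-4,-80,0,0.2,0,0.3,28,-4,-115,0,0.22,0,0.3,28,-4,-135,0,0.22,0,0.3,28,-4,-140,0,0.22,0,0.3])

```text
clock: 36.03
eef_pos: [0.4346, -0.2586, 0.1693]
orientation: [-1.573, 0.005, -0.849]
ft_force: [-0.6, 0.3, 0.1]
grip_width: 0.0596
```

Request:
send_rows(steps=[0,0,0,0,0,0,0.3,0,0,0,0,0,0,0.3,0,0,0,0,0,0,0.3])

```text
clock: 36.28
eef_pos: [0.4374, -0.255, 0.1705]
orientation: [-1.571, 0.004, -0.844]
ft_force: [0.1, 0.5, -0.0]
grip_width: 0.0598
```

Run:
```python
from h import *
im,c=wsnap('w34.png')
s=arm.get_state();print(s['eef_pos'],s['orientation'],s['clock'])
cv2.imwrite('pics/w34a.png',cv2.resize(im[120:340,200:440,::-1],None,fx=2.7,fy=2.7,interpolation=cv2.INTER_CUBIC))
for o in capfind(im,c):print(o)
```

```text
[ 0.43758528 -0.25501968  0.17076394] [-1.57120682  0.00299164 -0.84319992] 36.3333
(40, 78.8, 42.2, array([ 0.43044009, -0.2737632 ]), np.float64(-0.8116505401590134), array([294., 237.]))
```

View pics/w34a.png

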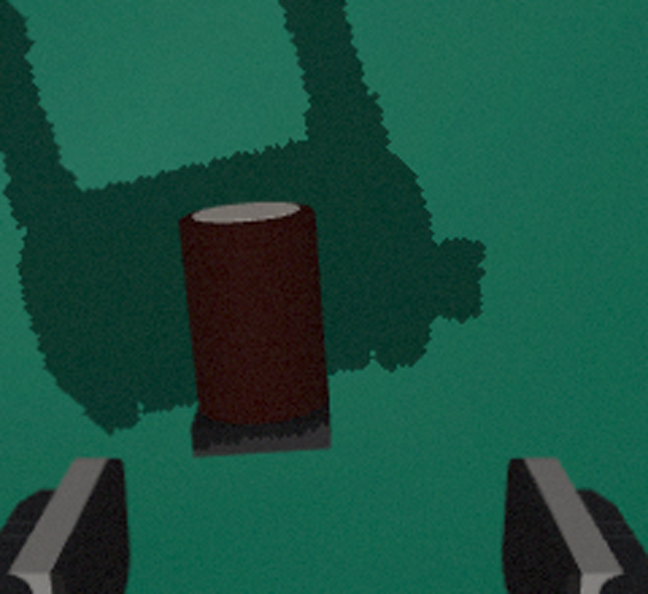

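Run:
```python
from h import *
T=tool();c=cam('wrist',T);C=(200,120,2.7)
axial(c,T,C,[(264,421,28,.04),(262,452,37,.04),(247,221,-30,.04),(247,203,-30,0)],0)
f=lambda u,v,z:plane(c,np.array([[u,v]])/2.7+[200,120],z)[0]
a=f(247,221,.04);b=f(264,421,.04);d=b-a;print(np.linalg.norm(d),np.arctan2(d[1],d[0]),a+d*30/58)
for p in ([f(180,225,.02),f(200,415,.02)],[f(316,215,.02),f(329,415,.02)]): dd=p[1]-p[0];print(np.arctan2(dd[1],dd[0]))
move(list((a+d*30/58)[:2])+[.13],-.79)
```

```text
x_off 6.5 z -14.1
x_off 7.2 z -14.9
x_off 6.2 z -17.9
x_off 7.5 z -20.6
0.05840560741366319 -0.7785625872770523 [ 0.4295953 -0.2700931  0.04     ]
-0.7775022708922126
-0.7786741875243051
shift [  6.1  40.8 -16. ] turn [ 0.    -0.053 -0.003] t 36.33
```

Request:
send_rows(steps=[4,10,-8,0,-0.065,0,0.25,6.5,25,-15,0,-0.065,-0.003,0.25,6.5,35,-15,0,-0.065,-0.003,0.25,6.5,40,-15,0,-0.065,-0.003,0.25,6.5,40,-15,0,-0.065,-0.003,0.25])

```text
clock: 36.75
eef_pos: [0.4296, -0.2694, 0.1298]
orientation: [-1.571, 0.002, -0.779]
ft_force: [-0.7, 0.0, 0.3]
grip_width: 0.0641
```

Request:
send_rows(steps=[0,0,0,0,0,0,0.25,0,0,0,0,0,0,0.25,0,0,0,0,0,0,0.25])

```text
clock: 37.0
eef_pos: [0.431, -0.2713, 0.1321]
orientation: [-1.571, -0.003, -0.779]
ft_force: [0.1, -0.3, -0.5]
grip_width: 0.0641
```

Run:
```python
from h import *
im,c=wsnap('w35.png')
s=arm.get_state();print(s['eef_pos'],s['orientation'],s['clock'])
cv2.imwrite('pics/w35a.png',cv2.resize(im[150:350,200:440,::-1],None,fx=3,fy=3,interpolation=cv2.INTER_CUBIC))
```

```text
[ 0.4309001  -0.27130496  0.13214282] [-1.57107594 -0.00272308 -0.77955929] 37.05
```

View pics/w35a.png

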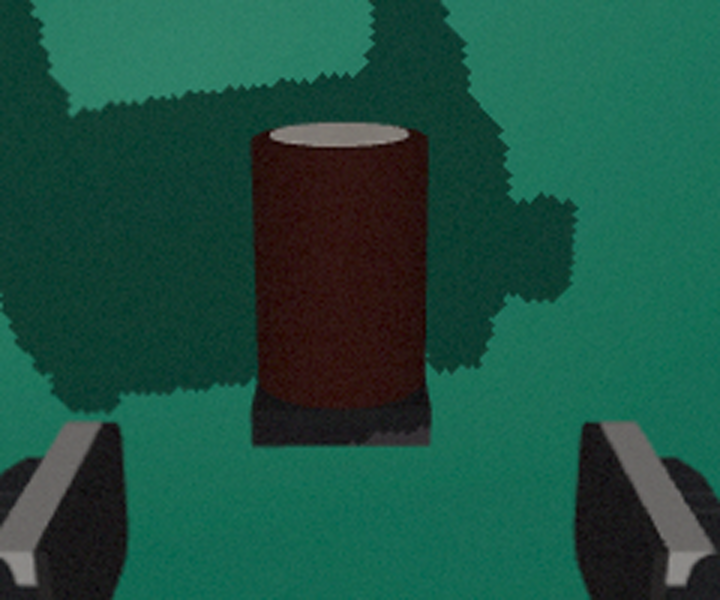

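Run:
```python
from h import *
T=tool();c=cam('wrist',T);C=(200,150,3)
axial(c,T,C,[(341,409,28,.04),(341,445,37,.04),(340,147,-30,.04),(340,122,-30,0)],0)
```

```text
x_off -1.4 z -1.5
x_off -1.6 z -1.6
x_off -2.3 z -1.6
x_off -1.8 z -1.9
```

Request:
send_rows(steps=[-1.6,30,-1,0,0,-0.002,0.25,-1.6,60,-1,0,0,-0.002,0.25,-1.6,85,-1,0,0,-0.002,0.25,-1.6,102,-1,0,0,-0.002,0.25,-1.6,108,-1,0,0,-0.002,0.25], squeeze=80)

```text
clock: 37.47
eef_pos: [0.4268, -0.2696, 0.0211]
orientation: [-1.572, 0.001, -0.78]
ft_force: [-0.9, 0.3, -0.6]
grip_width: 0.0641
```

Request:
send_rows(steps=[0,0,0,0,0,0,0.25,0,0,0,0,0,0,0.4,0,0,0,0,0,0,0.8,0,0,0,0,0,0,1,0,0,0,0,0,0,1])

```text
clock: 37.88
eef_pos: [0.4299, -0.272, 0.0254]
orientation: [-1.571, -0.007, -0.78]
ft_force: [-0.4, 0.2, 5.3]
grip_width: 0.0374
```

Run:
```python
from h import *
im,c=wsnap('w36.png')
s=arm.get_state();print(s['eef_pos'],s['orientation'],s['clock'],s['ft_force'],s['grip_width'])
cv2.imwrite('pics/w36a.png',cv2.resize(im[190:390,200:440,::-1],None,fx=3,fy=3,interpolation=cv2.INTER_CUBIC))
move([.5,-.2,.17],-.4)
```

```text
[ 0.4299245  -0.2719643   0.02535416] [-1.57081348 -0.00699791 -0.77986389] 37.9333 [-0.97345628  0.33773607  6.97449597] 0.03735572621040252
shift [   0.2 -144.6  100.4] turn [ 0.001 -0.38   0.007] t 37.93
```

View pics/w36a.png

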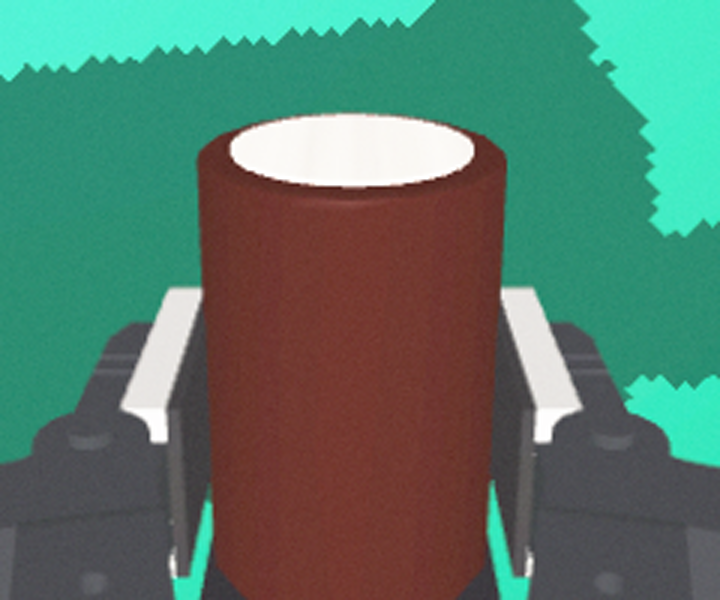

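Run:
```python
from h import *
T=tool();c=cam('wrist',T)
axial(c,T,(200,190,3),[(352,187,-30,.04),(352,113,-30,0)],0)
```

```text
x_off -2.1 z 0.6
x_off -0.6 z 0.7
```

Request:
send_rows(steps=[0,-30,0,0,0,0,1,0,-60,0,0,-0.05,0,1,0,-100,10,0,-0.12,0,1,0,-140,35,0,-0.22,0,1,0,-145,70,0,-0.32,0,1])

```text
clock: 38.35
eef_pos: [0.4801, -0.224, 0.1751]
orientation: [-1.575, -0.014, -0.459]
ft_force: [1.8, -1.5, -1.0]
grip_width: 0.0374
```

Run:
```python
from h import *
print(arm.get_state()['grip_width'])
move([0.601,-.0704,.165],-.026)
```

```text
0.037373850005322076
shift [ 40.3  10.  191.3] turn [ 0.007 -0.433  0.013] t 38.35
```

Request:
send_rows(steps=[10,5,40,0,-0.1,0.01,1,20,8,80,0.005,-0.2,0.013,1,30,8,120,0.007,-0.3,0.013,1,38,8,155,0.007,-0.4,0.013,1,40,8,175,0.007,-0.43,0.013,1])

```text
clock: 38.77
eef_pos: [0.5937, -0.0786, 0.161]
orientation: [-1.563, 0.006, -0.024]
ft_force: [-0.2, -1.2, 0.5]
grip_width: 0.0372
```

Request:
send_rows(steps=[0,0,0,0,0,0,1,0,0,0,0,0,0,1,0,0,0,0,0,0,1])

```text
clock: 39.02
eef_pos: [0.5902, -0.082, 0.1601]
orientation: [-1.564, 0.01, -0.03]
ft_force: [0.2, 0.1, -0.7]
grip_width: 0.0379
```

Run:
```python
from h import *
s=arm.get_state();print(s['eef_pos'],s['orientation'],s['grip_width'])
move([0.602,-.0704,.12],-.026)
```

```text
[ 0.59020504 -0.08197147  0.16006115] [-1.564352    0.00998127 -0.02990856] 0.0378644801013399
shift [11.8 40.  11.7] turn [-0.006 -0.004 -0.01 ] t 39.02
```

Request:
send_rows(steps=[7,8,6,-0.006,-0.004,-0.01,1,12,20,12,-0.006,-0.004,-0.01,1,12,32,12,-0.006,-0.004,-0.01,1,12,39,12,-0.006,-0.004,-0.01,1,12,40,12,-0.006,-0.004,-0.01,1])

```text
clock: 39.43
eef_pos: [0.6004, -0.0696, 0.1168]
orientation: [-1.569, 0.005, -0.026]
ft_force: [-0.8, 0.1, -1.1]
grip_width: 0.0372
```

Request:
send_rows(steps=[0,0,0,0,0,0,1,0,0,0,0,0,0,1,0,0,0,0,0,0,1])

```text
clock: 39.68
eef_pos: [0.6033, -0.07, 0.1206]
orientation: [-1.57, -0.002, -0.026]
ft_force: [-0.3, -0.4, -0.6]
grip_width: 0.0373
```

Run:
```python
from h import *
im,c=wsnap('w37.png')
s=arm.get_state();print(s['eef_pos'],s['orientation'],s['grip_width'])
move([0.602,-.0704,.0574],-.026)
cv2.imwrite('pics/w37a.png',cv2.resize(im[160:360,200:440,::-1],None,fx=3,fy=3,interpolation=cv2.INTER_CUBIC))
```

```text
[ 0.60343628 -0.0699888   0.12080178] [-1.57006505 -0.00214554 -0.02607469] 0.03729832891233511
shift [-1.6 63.4 -0.5] turn [-0.001 -0.     0.002] t 39.73
```

View pics/w37a.png

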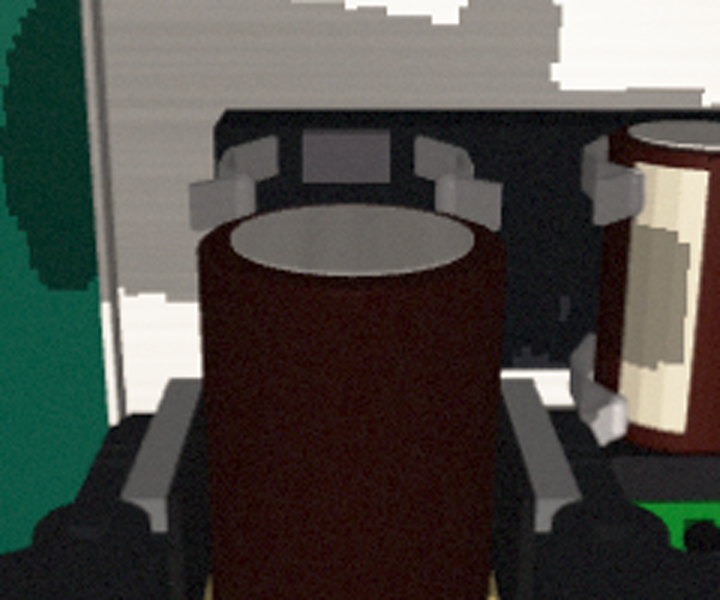

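Request:
send_rows(steps=[-1.4,10,-0.9,0,0,0.002,1,-1.4,20,-0.9,0,0,0.002,1,-1.4,30,-0.9,0,0,0.002,1,-1.4,38,-0.9,0,0,0.002,1,-1.4,42,-0.9,0,0,0.002,1], squeeze=100)

```text
clock: 40.15
eef_pos: [0.6012, -0.0707, 0.0774]
orientation: [-1.57, 0.002, -0.026]
ft_force: [-1.6, -0.5, 7.9]
grip_width: 0.037
```

Run:
```python
from h import *
s=arm.get_state();print(s['eef_pos'],s['orientation'],s['ft_force'])
move([0.602,-.0708,.0574],-.026)
```

```text
[ 0.60121135 -0.07070432  0.07736234] [-1.57000148  0.00235516 -0.02554297] [-1.5862538  -0.51150004  7.92185491]
shift [ 0.8 20.  -0.1] turn [-0.001  0.    -0.002] t 40.15
```

Request:
send_rows(steps=[0.3,4,0,0,0,0,1,0.3,8,0,0,0,0,1,0.3,12,0,0,0,0,1,0.3,16,0,0,0,0,1,0.3,19,0,0,0,0,1])

```text
clock: 40.57
eef_pos: [0.6018, -0.0706, 0.0583]
orientation: [-1.57, 0.001, -0.026]
ft_force: [0.9, -0.5, -2.1]
grip_width: 0.0367
```

Request:
send_rows(steps=[0,1,0,0,0,0,1,0,2,0,0,0,0,1,0,2,0,0,0,0,1])

```text
clock: 40.82
eef_pos: [0.6015, -0.0706, 0.0575]
orientation: [-1.57, 0.002, -0.026]
ft_force: [-2.4, 0.1, 4.9]
grip_width: 0.0368
```

Request:
send_rows(steps=[0,1,0,0,0,0,1,0,1.5,0,0,0,0,1,0,1.5,0,0,0,0,1])

```text
clock: 41.07
eef_pos: [0.6016, -0.0706, 0.0574]
orientation: [-1.57, 0.003, -0.026]
ft_force: [-4.5, 0.2, 11.3]
grip_width: 0.0368
```

Request:
send_rows(steps=[0,-2,0,0,0,0,0.45,0,-2,0,0,0,0,0.38,0,-2,0,0,0,0,0.38,0,-20,0,0,0,0,0.38,0,-55,0,0,0,0,0.38])

```text
clock: 41.48
eef_pos: [0.597, -0.0696, 0.1055]
orientation: [-1.568, 0.013, -0.026]
ft_force: [0.5, -0.3, -0.2]
grip_width: 0.0528
```

Request:
send_rows(steps=[-15,-50,0,0,0,0,0.3,-15,-50,0,0,0,0,0.3,-15,-50,0,0,0,0,0.3,-15,-50,0,0,0,0,0.3,-15,-50,0,0,0,0,0.3])

```text
clock: 41.9
eef_pos: [0.5856, -0.0699, 0.1586]
orientation: [-1.569, 0.004, -0.026]
ft_force: [-0.3, 0.4, -0.1]
grip_width: 0.0598
```

Run:
```python
from h import *
im,c=wsnap('w38.png')
s=arm.get_state();print(s['eef_pos'],s['orientation'],s['clock'])
cv2.imwrite('pics/w38a.png',cv2.resize(im[180:340,200:400,::-1],None,fx=4,fy=4,interpolation=cv2.INTER_CUBIC))
move([.5,.05,.28],-.026)
```

```text
[ 0.58536143 -0.06990558  0.15814262] [-1.56906001  0.00536032 -0.02586986] 41.95
shift [ -89.1 -121.2  117.9] turn [-0.002  0.    -0.005] t 41.95
```

View pics/w38a.png

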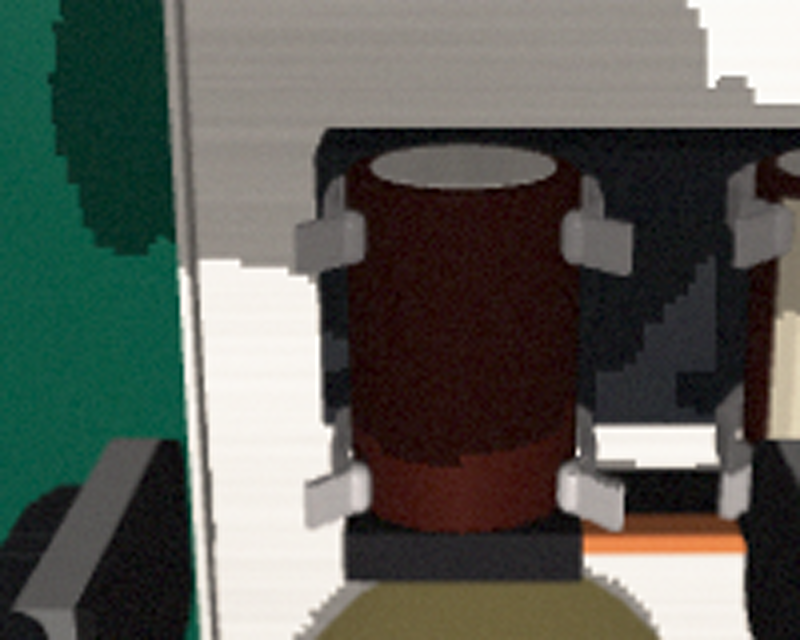

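Cap40 is in its clips (can middle about pixel 316,265). Measure it, then back off for a whole-scene check.

Run:
```python
from h import *
T=tool();c=cam('wrist',T);f=lambda u,v,z:plane(c,np.array([[u,v]])/4+[200,180],z)[0]
print(f(464,190,.072)+[.03,0,0],f(466,531,.072)-[.028,0,0],f(466,580,.072)-[.037,0,0])
print('clip',(f(464,243,.0695)+f(464,494,.0695))/2)
```

```text
[ 0.59935845 -0.07030604  0.072     ] [ 0.59983923 -0.07152926  0.072     ] [ 0.60001279 -0.07176985  0.072     ]
clip [ 0.60043709 -0.07113099  0.0695    ]
```

Request:
send_rows(steps=[-20,-40,30,0,0,0,0.3,-40,-80,60,0,0,0,0.3,-70,-110,90,0,0,0,0.3,-89,-121,118,0,0,0,0.3,-89,-121,118,0,0,0,0.3])

```text
clock: 42.37
eef_pos: [0.4996, 0.0518, 0.2821]
orientation: [-1.569, 0.003, -0.026]
ft_force: [0.3, 0.1, -0.6]
grip_width: 0.0597
```

Request:
send_rows(steps=[0,0,100,0,0,0,0.3,0,0,100,0,0,0,0.3,0,0,100,0,0,0,0.3,0,0,100,0,0,0,0.3,0,0,100,0,0,0,0.3])

```text
clock: 42.78
eef_pos: [0.5028, 0.1504, 0.2799]
orientation: [-1.571, 0.005, -0.023]
ft_force: [-0.4, -0.1, -0.6]
grip_width: 0.0599
```

Run:
```python
from h import *
im,c=wsnap('w39.png'); im=snap('side','s39.png'); print(arm.get_state()['eef_pos'])
cv2.imwrite('pics/s39a.png',cv2.resize(im[200:440,60:330,::-1],None,fx=2.5,fy=2.5,interpolation=cv2.INTER_CUBIC))
snap('top','t39.png')
```

```text
[0.50317043 0.1489905  0.28036337]
```

View pics/w39.png

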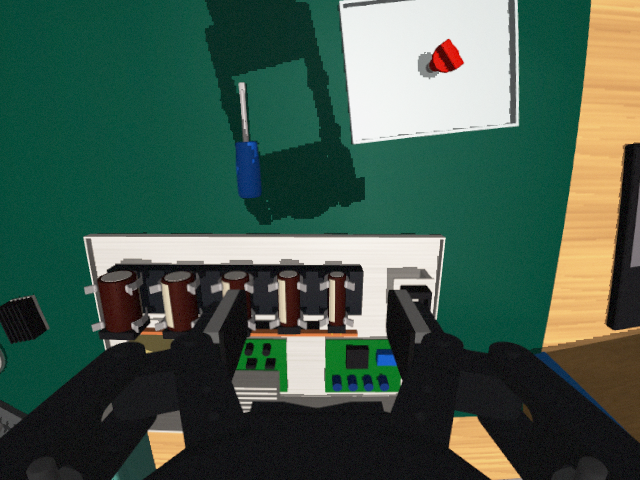

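View pics/s39a.png

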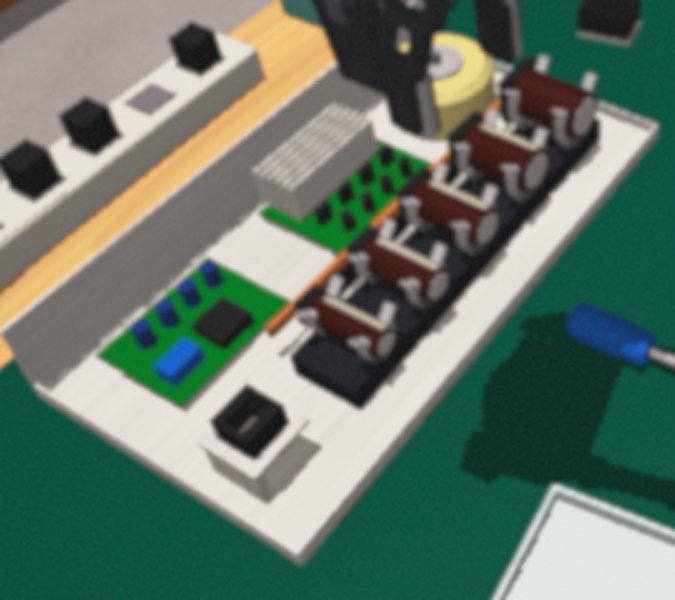

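View pics/t39.png

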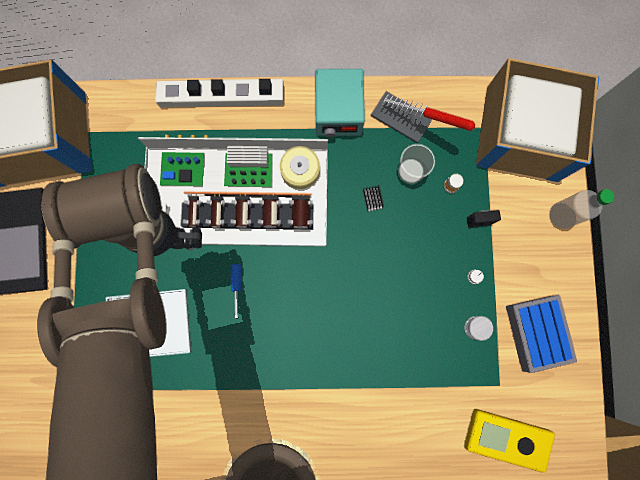

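Run:
```python
from h import *
s=arm.get_state(); print(s['dq'].round(3),s['ft_force'].round(1)); print(arm.hand_in())
```

```text
[-0.01  -0.01  -0.002  0.002  0.001  0.002] [-0.3 -0.1  0.3]
the job is handed in; nothing more can be done
None
```

The job is finished and handed in at about 43 s on the clock. I did the fuse first: I turned the carrier to about 1.4 rad, lifted it out and put it in the tray. Then I clicked all five capacitors into their own clips in size order.

**Last checks**
- **Seating:** each can came to rest within about 1.5 mm of its expected home height. An extra push raised the force to 11–15 N with no further travel.
- **Centring:** the wrist camera puts each can within about 1 mm of the middle of its clips, along the can.
- **Direction:** all terminals point to the copper bar.
- **Bystanders:** in the last top view they look unmoved.

**Worth knowing**
- **Fuse carrier:** it was left standing upright on its end in the middle of the tray, not lying down.
- **cap40:** it was knocked aside during the run and ended up leaning on cap30. I dragged cap30 about 2 cm clear and gripped it again before placing it.
- **Camera disagreement:** the top and wrist cameras put the seats about 2–3 mm apart. I lined each can up by sight against its clips from the wrist camera.

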